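Set up the bottle drying corner

TASK

Get the bottle corner ready for the next wash: slide the white mast, standing loose on the shelf, down over the stub of the round drying stand until it sits fully home and the coral spring button pops out through its hole. Line up whatever dry bottles and sippy cups there are upright on the birch riser, side by side without touching: amber bottles in a row centred on the amber line, steel cups in a row centred on the dark grey line. Leave the other things where they are.

Things in the scene. Friction and masses are not known exactly. Their poses are not given: they have to be found in the camera images.
- stand: Round white drying stand, fixed: disc 240 mm across and 22 mm high with grey slots between its spokes, in its middle an upright square grey stub (27 mm square, straight for 58 mm above the disc, then a round cone to 15 mm across at 70 mm). Origin: centre of the disc's underside; z up; x is the side of the stub on which the coral button sticks out.
- stub_foot (a point): Point fixed to the stand where the stub rises from the disc, on the stub's axis, on the disc's top face (22 mm above the table). The mast is fully home when its underside rests here. Axes as the stand.
- button_tip (a point): Outermost point of the coral spring button when it is out, fixed to the stand: 20 mm from the stub's axis along the stand's x, 30 mm above the disc. Axes as the stand.
- button (a joint): Travel of the coral spring button into the stub, m: 0 out, 0.008 fully in; spring 1 N at 0, 3 N at 0.008. 12 mm wide, from 26 to 45 mm above the disc; underside flat, upper side a ramp: a tube sliding down pushes it in 5 mm (5 to 12 N downwards). It springs out through the mast's hole only in the last 2.5 mm of the way down.
- mast: White upright square tube, 184 mm tall, 38 mm square outside, 30 inside, open below, mint cap 42 mm square (180 to 184 mm), foot flange 64 mm square, 10 mm high. About 160 g. Origin: centre of underside, z up; x: the side with the hole, marked by a coral stripe down it and on the cap; it must face as the button does. Mint pegs, 14 mm long, on +y and -y faces at 112 mm; grip at 125 to 178 mm.
- mast_hole (a point): Centre of the mast's hole (17 mm wide, 24 mm tall) on the outer +x face, 19 mm from the axis, 35.5 mm above the underside. Axes as the mast.
- riser: Birch board, fixed, 250 mm (x) by 280 mm (y), 15 mm high, with two inlaid straight lines 250 mm long along its y: amber at x = +60 mm, dark grey at x = -60 mm. Origin: centre of the underside, z up.
- row_bottles (a point): Middle of the amber line on the riser's top face; the line runs along y. Axes as the riser. Bottles stand with their centres on this line, within 105 mm either side of this point.
- row_cups (a point): Middle of the dark grey line on the riser's top face; the line runs along y. Axes as the riser. Cups stand with their centres on this line, within 105 mm either side of this point.
- bottle_a: Amber plastic milk bottle with a white cap, 110 mm tall: straight round body 56 mm across up to 76 mm, then a shoulder to the 38 mm cap (92 to 110 mm). About 90 g. May be absent. Origin: centre of the underside, z up. Starts upright on the stand's disc, to one side of the stub.
- bottle_b: Amber plastic milk bottle with a white cap, 110 mm tall: straight round body 56 mm across up to 76 mm, then a shoulder to the 38 mm cap (92 to 110 mm). About 90 g. May be absent. Origin: centre of the underside, z up. Starts upright on the stand's disc, to the other side of the stub.
- bottle_c: Amber plastic milk bottle with a white cap, 110 mm tall: straight round body 56 mm across up to 76 mm, then a shoulder to the 38 mm cap (92 to 110 mm). About 90 g. May be absent. Origin: centre of the underside, z up. Starts upright on the table between stand and riser.
- cup_a: Stainless sippy cup with a mint lid and a weighted mint foot: round, foot 62 mm across and 12 mm high, steel body 60 mm across up to 78 mm, lid 62 mm across from 78 to 90 mm, a small spout on top to 103 mm. About 200 g. May be absent. Origin: centre of the underside, z up. Starts upright on the table between stand and riser.
- cup_b: Stainless sippy cup with a mint lid and a weighted mint foot: round, foot 62 mm across and 12 mm high, steel body 60 mm across up to 78 mm, lid 62 mm across from 78 to 90 mm, a small spout on top to 103 mm. About 200 g. May be absent. Origin: centre of the underside, z up. Starts upright on the table between stand and riser.
- scoop: Pink measuring scoop, to be left alone: bowl 44 mm across and 28 mm high, handle out to 98 mm along -x. Origin: centre of the bowl's underside.
- snack_pot: Small mint snack pot with a white lid, 50 mm across, 38 mm high, among the cups, to be left alone. Origin: centre of the underside.
- milk_tin: Milk powder tin, 90 mm across, 120 mm high, to be left alone. Origin: centre of the underside.
- soother_case: Pink soother case 75 x 60 x 40 mm, to be left alone. Origin: centre of the underside.
- stack_toy: Stacking toy of yellow, green and blue rings, 70 mm across, 54 mm high, to be left alone. Origin: centre of the underside.
There are look-alikes about, which are no part of the job. What is shaped like the bottle_b but blue or purple is not meant.

How it is judged:
By the outcome, as a careful person would: the job done as asked, in the order asked, and still so for the second after the job is handed in, with the robot touching nothing.
Of bottle_a, bottle_b, bottle_c only 2 to 3 are there at a start; the rules pass over those that are not, and their reading is None.
Of cup_a, cup_b only 1 to 2 are there at a start; the rules pass over those that are not, and their reading is None.
At some moment in a run one of cup_a, cup_b may be knocked a few centimetres aside while the robot is not near it.
It also fails if it takes over 210 s, if anything falls off the work surface, if the arm or the gripper's body presses on something with over 40 N, if the wrist force passes 120 N, or if a joint passes its speed limit or range.

ROBOT

A 7-joint arm with a two-finger parallel gripper is mounted at the origin on the work surface. World frame = base frame: x ahead of the robot, y to its left, z up, the work surface at z = 0. Lengths are in m, angles in rad, forces in N, time in s.
With the tool pointing down it reaches from about 0.425 to 0.95 m from the base axis. Payload 4.7 kg.
Tool frame: the origin (TCP) lies midway between the tips of the shut fingers; the grasp point (between the pads) lies env.tcp_to_grasp behind it (env.tcp_to_grasp is the distance from the TCP to the grasp point, in m); y points along the fingers, z is the direction in which the jaws open and shut, and the axes are right-handed (so a half turn about y gives the same grasp; the last joint's range is limited). The gripper opens to 87 mm and grips with 3 to 60 N. Pads are 19 mm wide; open, the fingers measure 117 mm over their backs; the gripper's body (75 mm by 190 mm) begins 51 mm behind the grasp point.
Start: joints at [-1.213, 0.469, -0.049, 1.532, 0.024, 1.141, -0.082], TCP at [0.255, 0.625, 0.223] pointing down, gripper open.
Joint ranges: [-2.59, 2.59], [-0.33, 1.99], [-1.39, 1.29], [0.1, 2.45], [-1.04, 4.18], [0.21, 1.99], [-2.66, 2.66]. Speed limits (rad/s): [2.57, 2.57, 3.14, 3.14, 3.14, 3.14, 3.14].

INTERFACE

Orientations are given as [roll, pitch, yaw] about the fixed x, y, z axes, in that order (R = Rz(yaw) Ry(pitch) Rx(roll)).
In Python, from cell import telemetry, cams, order, env gives the robot as it stands. The module is installed in compiled form; this text tells all that it offers.
- The arm moves only by the shell command python3 -m crank 'ROWS' [FORCE]. ROWS is JSON, a list of rows, each an object with "claw": the finger opening in m, from 0 to 0.087; "translation": the shift along the tool's x, y, z in m, a list of three; "dr": the turn, a rotation vector about the tool's x, y, z in rad, a list of three. A call has 1 to 10 rows; each row is the pose to reach, as a shift and turn from the pose commanded when the call began, along the tool's axes at that moment; what a row does not reach only later rows make up. A row lasts 1/8 s, in which the tool goes at most 62.5 mm and 10.7 degrees, less where a joint would pass 70% of its speed; a pose out of reach is approached as far as the arm can. A call with a gripper value outside its range is refused whole. The fingers move at their own pace and stop on an object; FORCE is the grip in N (left out, the last holds). Time passes only in rows, so rows that repeat a pose let the fingers close. It gives the time, the measured TCP pose, the force and the opening at its end, in the units of the state.
- telemetry.get_state(): the state, without advancing time (a new reading comes with each control period).
- cams.snapshot(name): name is "side" or "top" or "wrist"; returns a dict with "frame" (480x640x3 uint8, red, green, blue), "range_z" (480x640 float32, m along the optical axis (not along the pixel's ray), 0 where there is no reading), "fx", "fy", "cx", "cy" (pixels), "view" (4x4, takes a point from world to camera coordinates). Camera axes: x right, y down, z forward; pixel columns grow to the right and rows downward; lengths in m; the calibration is good to about 2 mm. The wrist camera is an equidistant fisheye: a pixel r from the principal point sees the ray r / f radians off the axis. A picture is of the moment at which its call begins.
- order.close_job(): hands the job in, once; it reports no verdict.
The state is a dict: "time_s": time; "joint_positions": joint angles; "dq": joint speeds; "joint_torque": joint torques, N m; "ee_pos": TCP position; "tcp_rot": TCP orientation; "ft_force": force on the tool from outside, world axes, zero at the start; "moment": the same for the moment, N m; "finger_gap": opening from 0.0 (shut) to 1.0 (fully open).
Only numpy, scipy, OpenCV 4.12 (cv2) and the standard library are available. Lean on these libraries where they do the work, as an engineer would, in place of code of your own. Each camera call takes 0.05 s, during which the arm holds its last target.

## Working session

There is one attempt and no reset: what is moved stays moved. The work goes in short steps, Python scripts to look and compute and a shell command to move; the robot and the scene stay as the last step left them, time stands still between calls to the robot, and variables do not carry over. Pictures are saved under pics/ and viewed, and the job is handed in when it is done.

```bash
mkdir -p pics; ls; python3 - <<'E'
from cell import telemetry,cams,order,env
import cv2,numpy as np
s=telemetry.get_state(); print(s); print(env.tcp_to_grasp)
for n in["side","top","wrist"]:
    d=cams.snapshot(n); cv2.imwrite(f"pics/{n}0.png",d["frame"][:,:,::-1]); np.savez(f"pics/{n}0.npz",**d)
    print(n,d["fx"],d["fy"],d["cx"],d["cy"],np.round(d["view"],3).tolist())
E
```

```text
pics
{'time_s': 0.0, 'joint_positions': array([-1.2129066 ,  0.46942484, -0.0486191 ,  1.53367921,  0.0241293 ,
        1.14100381, -0.08227388]), 'dq': array([-1.03834410e-04,  8.93803002e-04,  3.23075615e-05, -1.97252904e-03,
       -9.66299838e-05,  2.22424970e-03,  1.37940465e-03]), 'joint_torque': array([ 3.66540107e-04, -5.07958531e+01, -8.04792834e-02, -2.36161047e+01,
       -6.12999033e-02,  3.78782849e-02,  1.74000902e-04]), 'ee_pos': array([0.25438146, 0.62458849, 0.22151695]), 'tcp_rot': array([-1.57272270e+00, -8.65082559e-05, -3.86698430e-01]), 'ft_force': array([ 0.6922338 ,  0.2097249 , -0.22974612]), 'moment': array([-0.03253906, -0.07115744, -0.033224  ]), 'finger_gap': 1.001873885056883}
0.0187
side 441.05187408133787 441.05187408133787 313.6178756245859 239.72423577319992 [[-0.896, -0.444, -0.022, 0.457], [-0.249, 0.543, -0.802, 0.212], [0.368, -0.713, -0.597, 0.634], [0.0, 0.0, 0.0, 1.0]]
top 469.95243802482315 469.95243802482315 312.65123632197515 238.44713201758444 [[0.02, -1.0, 0.009, -0.08], [-0.984, -0.021, -0.178, 0.563], [0.178, -0.005, -0.984, 0.933], [0.0, 0.0, 0.0, 1.0]]
wrist 371.64829954431775 371.64829954431775 317.62100714150404 248.11350343195284 [[0.376, 0.926, -0.001, -0.674], [0.883, -0.358, 0.302, -0.037], [0.28, -0.115, -0.953, 0.392], [0.0, 0.0, 0.0, 1.0]]
```

View pics/top0.png

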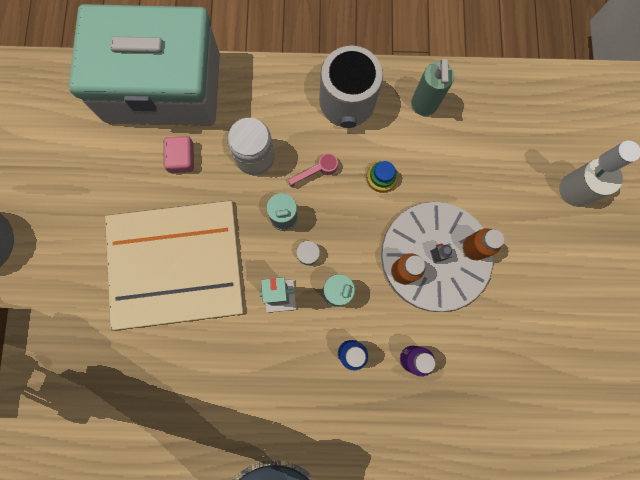

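View pics/side0.png

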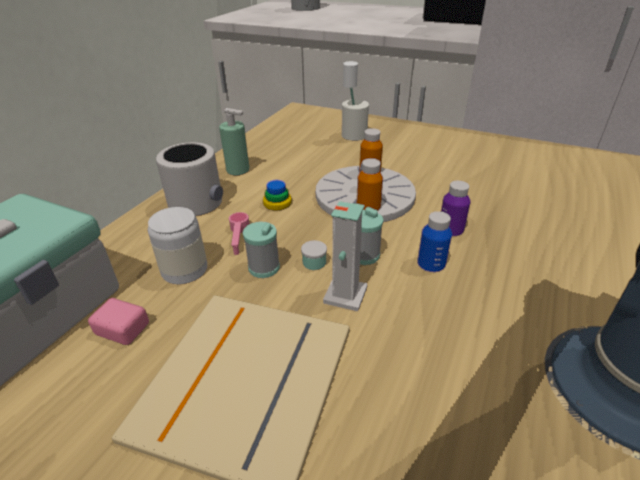

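View pics/wrist0.png

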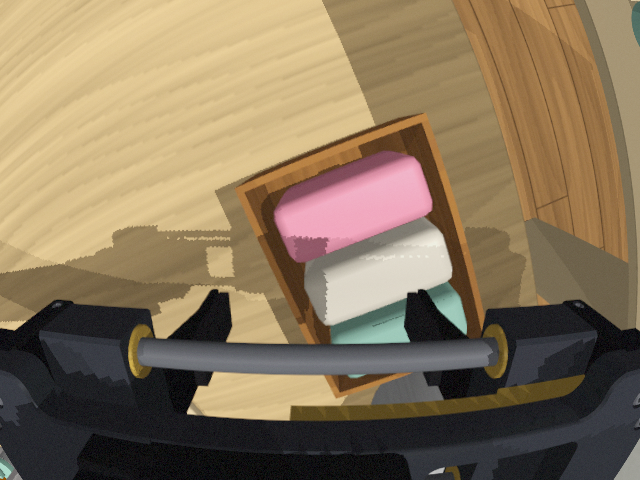

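```bash
cat > h.py <<'E'
import numpy as np,cv2
def world(d):
    z=d["range_z"]; v,u=np.mgrid[:480,:640]
    P=np.stack([(u-d["cx"])/d["fx"]*z,(v-d["cy"])/d["fy"]*z,z,np.ones_like(z)],-1)
    W=P@np.linalg.inv(d["view"]).T
    W=W[...,:3]; W[z<=0]=np.nan
    return W
def proj(d,p):
    c=d["view"]@np.append(p,1); return c[0]/c[2]*d["fx"]+d["cx"],c[1]/c[2]*d["fy"]+d["cy"]
E
python3 - <<'E'
from h import *
t=dict(np.load("pics/top0.npz")); s=dict(np.load("pics/side0.npz"))
c=cv2.resize(t["frame"][190:330,240:520,::-1],None,fx=2.8,fy=2.8,interpolation=cv2.INTER_CUBIC)
c2=cv2.resize(s["frame"][110:310,230:480,::-1],None,fx=3,fy=3,interpolation=cv2.INTER_CUBIC)
cv2.imwrite("pics/c1.png",c);cv2.imwrite("pics/c2.png",c2)
W=world(t)
for n,(u,v) in dict(botR=(494,239),botL=(415,265),cup1=(280,207),cup2=(338,289),mast=(274,294),stub=(445,250),pot=(308,252),disc=(440,210),riser=(150,270),tin=(250,135),table=(300,400)).items(): print(n,np.round(W[v,u],3))
E
```

```text
botR [ 0.556 -0.416  0.133]
botL [ 0.503 -0.264  0.13 ]
cup1 [ 0.621 -0.     0.091]
cup2 [ 0.457 -0.12   0.091]
mast [ 0.439 -0.001  0.184]
stub [ 0.539 -0.333  0.093]
pot [ 0.537 -0.059  0.041]
disc [ 0.639 -0.345  0.022]
riser [0.495 0.278 0.015]
tin [0.762 0.063 0.12 ]
table [ 0.233 -0.049  0.001]
```

View pics/c1.png

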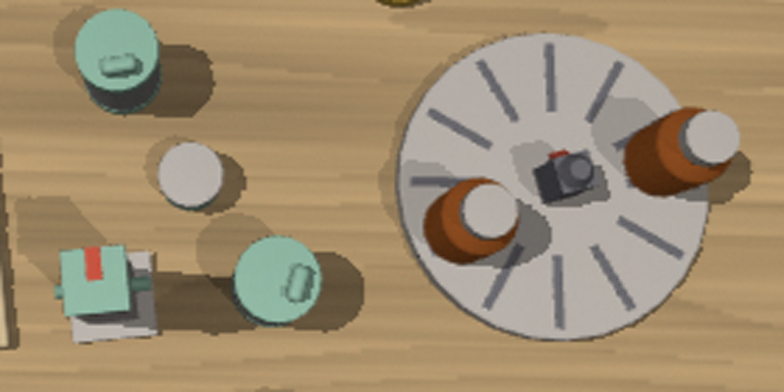

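View pics/c2.png

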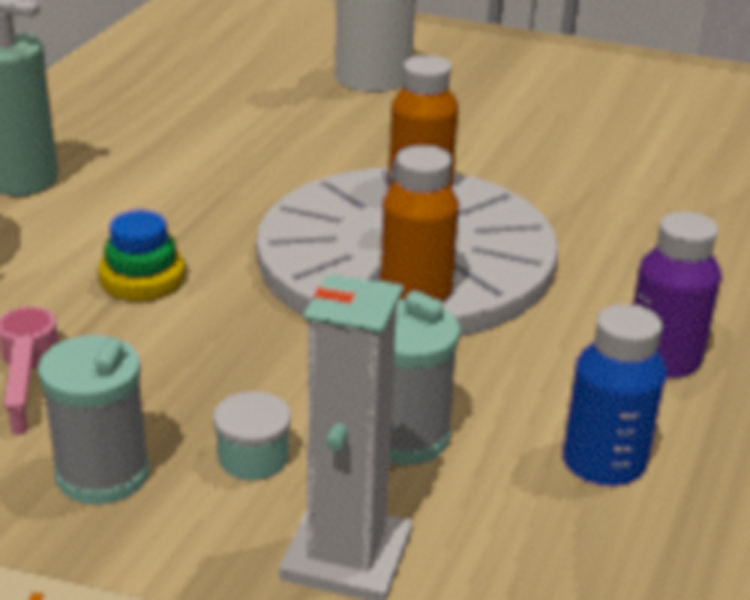

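```bash
cat > m.py <<'E'
from h import *
def layer(W,xy,r,z0,z1):
    m=(np.hypot(W[...,0]-xy[0],W[...,1]-xy[1])<r)&(W[...,2]>z0)&(W[...,2]<z1); return m
def rect(P):
    (c,wh,a)=cv2.minAreaRect(P[:,:2].astype(np.float32)*1000); return np.round(c,1),np.round(wh,1),round(a,1)
def circ(P):
    (c,r)=cv2.minEnclosingCircle(P[:,:2].astype(np.float32)*1000); return np.round(c,1),round(r,1),np.round(P[:,:2].mean(0)*1000,1)
E
python3 - <<'E'
from m import *
t=dict(np.load("pics/top0.npz"));s=dict(np.load("pics/side0.npz"))
W=world(t);S=world(s)
for nm,X in(("top",W),("side",S)):
    print(nm)
    print("cap",rect(X[layer(X,(.439,0),.05,.178,.19)]), "mean z",X[layer(X,(.439,0),.05,.178,.19)][:,2].mean())
    print("flange",rect(X[layer(X,(.439,0),.06,.006,.014)]))
    print("disc",circ(X[layer(X,(.53,-.34),.14,.017,.026)]))
    print("stubtop",circ(X[layer(X,(.54,-.335),.03,.088,.1)]))
    print("stub",rect(X[layer(X,(.54,-.335),.03,.03,.08)]))
    for n,p in dict(botR=(.556,-.416),botL=(.503,-.264)).items(): print(n,circ(X[layer(X,p,.035,.126,.14)]))
    for n,p in dict(c1=(.621,0),c2=(.457,-.12)).items(): print(n,circ(X[layer(X,p,.045,.086,.095)]))
    print("riser",rect(X[layer(X,(.5,.25),.21,.011,.019)]))
    f=(t if nm=="top" else s)["frame"].astype(int)
    red=(f[...,0]>150)&(f[...,1]<100)&(f[...,2]<100)
    for n,p,r,z0,z1 in(("stripe",(.439,0),.05,.178,.19),("button",(.54,-.335),.045,.03,.12)):
        m=red&layer(X,p,r,z0,z1); print(n,m.sum(),np.round(X[m].mean(0)*1000,1) if m.any() else None)
E
```

```text
top
cap (array([447.1,   0.5]), array([41.9, 41.9]), 7.0) mean z 0.1838781952082105
flange (array([447. ,   0.5]), array([64.1, 63.9]), 6.7)
disc (array([ 540.1, -336.6]), 119.8, array([ 537.8, -334.7]))
stubtop (array([ 539.4, -336.6]), 9.3, array([ 539.2, -336.4]))
stub (array([ 542.5, -336. ]), array([32.9, 28.9]), 14.3)
botR (array([ 558. , -416.8]), 19.4, array([ 557.4, -416.3]))
botL (array([ 503.7, -262.7]), 19.1, array([ 503.3, -262.4]))
c1 (array([620.9,  -2.3]), 30.8, array([621.7,  -2.5]))
c2 (array([ 457.3, -121.3]), 30.7, array([ 457.5, -119.6]))
riser (array([510.7, 231.9]), array([250.1, 280.5]), 8.3)
stripe 53 [457.3   1.3 184.8]
button 0 None
side
cap (array([446.6,   1.6]), array([41.9, 44.4]), 7.4) mean z 0.18427416385612044
flange (array([447.1,   1. ]), array([64.8, 66.5]), 6.9)
disc (array([ 540.1, -337. ]), 121.1, array([ 537.3, -332.1]))
stubtop (array([0., 0.]), 0.0, array([nan, nan]))
stub (array([ 553. , -334.1]), array([ 4. , 30.2]), 21.6)
botR (array([ 557.4, -415.3]), 21.5, array([ 556.4, -412.5]))
botL (array([ 502.6, -262.3]), 20.5, array([ 502.2, -258.3]))
c1 (array([620.2,  -1.3]), 32.2, array([619.3,   3.3]))
c2 (array([ 456. , -120.7]), 30.7, array([ 446.2, -116.1]))
riser (array([511.1, 232. ]), array([251.2, 281.5]), 8.4)
stripe 22 [456.7   2.7 185.5]
button 0 Nonem.py:7: RuntimeWarning: Mean of empty slice.
  (c,r)=cv2.minEnclosingCircle(P[:,:2].astype(np.float32)*1000); return np.round(c,1),round(r,1),np.round(P[:,:2].mean(0)*1000,1)
  ret = um.true_divide(
```

```bash
cat > go.py <<'E'
import sys,numpy as np
from scipy.spatial.transform import Rotation as R
from cell import telemetry
s=telemetry.get_state(); p=s["ee_pos"]; r=R.from_euler("xyz",s["tcp_rot"])
x,y,z,yaw=map(float,sys.argv[1:5])
t=R.from_euler("xyz",[-np.pi/2,0,np.radians(yaw)])
print("t",round(s["time_s"],2),"pos",np.round(p,4),"yaw",round(np.degrees(s["tcp_rot"][2]),2),"F",np.round(s["ft_force"],1),"gap",round(s["finger_gap"],3), "q7",round(s["joint_positions"][6],2))
print("translation",np.round(r.inv().apply(np.array([x,y,z])-p),4).tolist(),"dr",np.round((r.inv()*t).as_rotvec(),4).tolist())
E
python3 go.py 0.5 0.2 0.32 -70; python3 - <<'E'
from m import *
d=dict(np.load("pics/wrist0.npz")); V=np.linalg.inv(d["view"]); print(V[:3,3],V[:3,2])
E
```

```text
t 0.15 pos [0.2544 0.6247 0.2218] yaw -22.16 F [ 0.9 -0.3 -0.1] gap 0.995 q7 -0.08
translation [0.3876, -0.0978, -0.3009] dr [0.0014, 0.835, 0.0006]
[0.17654447 0.65607448 0.38388142] [ 0.27958749 -0.11473036 -0.95324067]
```

```bash
python3 -m crank '[{"claw":0.087,"translation":[0.388,-0.098,-0.301],"dr":[0,0.835,0]},{"claw":0.087,"translation":[0.388,-0.098,-0.301],"dr":[0,0.835,0]},{"claw":0.087,"translation":[0.388,-0.098,-0.301],"dr":[0,0.835,0]},{"claw":0.087,"translation":[0.388,-0.098,-0.301],"dr":[0,0.835,0]},{"claw":0.087,"translation":[0.388,-0.098,-0.301],"dr":[0,0.835,0]},{"claw":0.087,"translation":[0.388,-0.098,-0.301],"dr":[0,0.835,0]},{"claw":0.087,"translation":[0.388,-0.098,-0.301],"dr":[0,0.835,0]},{"claw":0.087,"translation":[0.388,-0.098,-0.301],"dr":[0,0.835,0]},{"claw":0.087,"translation":[0.388,-0.098,-0.301],"dr":[0,0.835,0]},{"claw":0.087,"translation":[0.388,-0.098,-0.301],"dr":[0,0.835,0]}]'; python3 go.py 0.52 -0.24 0.32 -90
```

```text
time_s: 1.4
ee_pos: [0.4999, 0.2005, 0.3202]
tcp_rot: [-1.571, 0.001, -1.222]
ft_force: [-0.0, 1.0, -0.1]
finger_gap: 1.002
t 1.4 pos [0.4999 0.2005 0.3202] yaw -70.0 F [-0.   1.  -0.1] gap 1.002 q7 -0.05
translation [0.4208, -0.0, -0.1318] dr [0.0008, 0.3491, -0.0007]
```

```bash
python3 -m crank '[{"claw":0.087,"translation":[0.421,0,-0.132],"dr":[0,0.349,0]},{"claw":0.087,"translation":[0.421,0,-0.132],"dr":[0,0.349,0]},{"claw":0.087,"translation":[0.421,0,-0.132],"dr":[0,0.349,0]},{"claw":0.087,"translation":[0.421,0,-0.132],"dr":[0,0.349,0]},{"claw":0.087,"translation":[0.421,0,-0.132],"dr":[0,0.349,0]},{"claw":0.087,"translation":[0.421,0,-0.132],"dr":[0,0.349,0]},{"claw":0.087,"translation":[0.421,0,-0.132],"dr":[0,0.349,0]},{"claw":0.087,"translation":[0.421,0,-0.132],"dr":[0,0.349,0]},{"claw":0.087,"translation":[0.421,0,-0.132],"dr":[0,0.349,0]},{"claw":0.087,"translation":[0.421,0,-0.132],"dr":[0,0.349,0]}]'; python3 - <<'E'
from m import *
from cell import cams
d=cams.snapshot("wrist"); np.savez("pics/w1.npz",**d); cv2.imwrite("pics/w1.png",d["frame"][:,:,::-1])
E
```

```text
time_s: 2.65
ee_pos: [0.5212, -0.2378, 0.32]
tcp_rot: [-1.571, 0.002, -1.566]
ft_force: [0.9, 0.0, 0.4]
finger_gap: 1.004
```

View pics/w1.png

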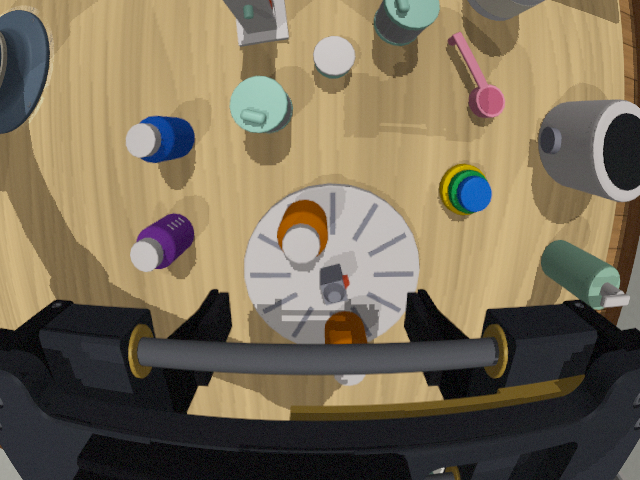

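```bash
cat >> h.py <<'E'
def worldf(d):
    z=d["range_z"]; v,u=np.mgrid[:480,:640]
    dx=u-d["cx"];dy=v-d["cy"]; r=np.hypot(dx,dy)+1e-9; th=r/d["fx"]; k=np.tan(th)/r
    P=np.stack([dx*k*z,dy*k*z,z,np.ones_like(z)],-1); W=(P@np.linalg.inv(d["view"]).T)[...,:3]; W[z<=0]=np.nan
    return W
E
python3 - <<'E'
from m import *
d=dict(np.load("pics/w1.npz")); W=worldf(d)
f=d["frame"].astype(int)
c=cv2.resize(d["frame"][240:320,290:390,::-1],None,fx=7,fy=7,interpolation=cv2.INTER_CUBIC); cv2.imwrite("pics/c3.png",c)
print("disc",circ(W[layer(W,(.54,-.337),.14,.017,.026)]))
st=layer(W,(.54,-.337),.03,.03,.1)
red=(f[...,0]>f[...,1]*1.9)&(f[...,0]>f[...,2]*1.9)&st
print("button",red.sum(),np.round(W[red]*1000,1))
P=W[st&~red]
print("top",circ(P[P[:,2]>.088]))
Q=P[(P[:,2]>.03)&(P[:,2]<.082)]; print(len(Q),rect(Q)); 
# visible faces: normal directions
for q in np.round(Q*1000,1)[::4]: print(q,end=' ')
E
```

```text
disc (array([ 540.2, -335.7]), 120.1, array([ 542.9, -326. ]))
button 56 [[ 554.2 -325.7   50.5]
 [ 555.5 -325.8   50.2]
 [ 556.7 -325.7   50.6]
 [ 551.6 -326.6   51.7]
 [ 552.8 -326.2   52.8]
 [ 554.  -325.9   53.4]
 [ 555.1 -325.4   54.8]
 [ 556.4 -325.3   55. ]
 [ 552.7 -326.6   55. ]
 [ 553.9 -326.3   55.8]
 [ 555.  -325.7   57.2]
 [ 556.3 -326.1   56.3]
 [ 557.7 -326.9   54.3]
 [ 552.3 -326.    59.8]
 [ 553.5 -325.8   60.3]
 [ 554.7 -325.5   61. ]
 [ 556.2 -326.7   58.2]
 [ 557.8 -328.5   53.6]
 [ 552.3 -327.    60.5]
 [ 553.6 -327.4   59.8]
 [ 554.8 -327.2   60.2]
 [ 556.3 -328.2   57.7]
 [ 557.6 -328.9   56. ]
 [ 552.1 -327.2   63.5]
 [ 553.4 -327.4   62.8]
 [ 554.6 -327.4   62.8]
 [ 556.2 -328.9   59.2]
 [ 557.7 -330.1   56.3]
 [ 559.2 -331.5   53. ]
 [ 552.1 -327.8   65. ]
 [ 553.5 -329.    62.2]
 [ 554.8 -329.3   61.4]
 [ 556.2 -330.2   59.5]
 [ 557.7 -331.2   56.8]
 [ 559.2 -332.6   53.5]
 [ 553.4 -329.7   63.7]
 [ 554.6 -329.7   63.8]
 [ 556.2 -331.4   59.7]
 [ 557.7 -332.5   57.1]
 [ 559.1 -333.4   55. ]
 [ 553.5 -331.5   62.7]
 [ 554.7 -330.9   64.1]
 [ 556.1 -332.2   6
[... 2816 characters left out ...]
.2   80.5] [ 528.7 -329.2   80.4] [ 551.1 -329.1   80.5] [ 525.2 -330.2   81.2] [ 529.9 -330.1   81.3] [ 556.1 -337.4   64.5] [ 551.1 -331.2   81.7] [ 527.6 -333.    80.6] [ 526.4 -335.4   78.1] [ 553.6 -334.    81.1] [ 553.7 -335.7   80.3] [ 553.7 -337.    80.2] [ 552.6 -338.4   80. ] [ 551.3 -339.    81.7] [ 552.8 -341.5   79. ] [ 551.4 -341.5   81.9] [ 556.5 -343.5   77.6] [ 553.9 -343.1   81.2] [ 530.  -344.3   81.6] [ 554.  -344.7   80.7] [ 549.2 -345.8   81.2] [ 554.  -345.7   81.3] [ 532.5 -347.9   79.5] [ 548.  -347.2   81. ] [ 532.6 -349.3   79.3] [ 537.3 -348.9   80.2] [ 544.5 -349.    80. ] [ 535.  -350.7   79.2] [ 531.4 -351.5   80.3] [ 536.2 -351.8   79.8] [ 532.6 -352.5   81. ]
```

View pics/c3.png

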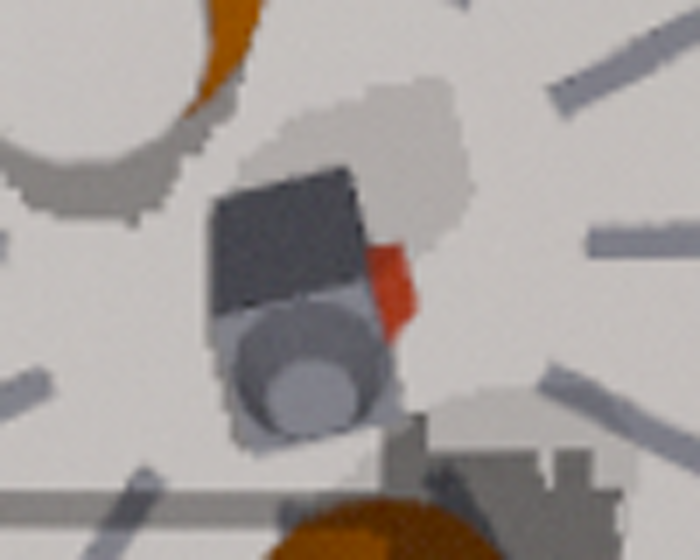

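```bash
python3 - <<'E'
from m import *
d=dict(np.load("pics/w1.npz")); W=worldf(d)
st=layer(W,(.54,-.337),.03,.035,.072); P=W[st]*1000
P=P[(P[:,0]<548)&(P[:,0]>527)&(P[:,1]>-328)]
for _ in range(3):
    a=np.polyfit(P[:,0],P[:,1],1); r=P[:,1]-np.polyval(a,P[:,0]); P=P[abs(r)<2*r.std()+.05]
th=np.arctan(a[0]);print(len(P),np.degrees(th),r.std(), np.polyval(a,540)-13.5/np.cos(th))
E
python3 go.py 0.447 0.0008 0.32 -83.1
```

```text
180 16.041575399040887 0.4603372983151148 -336.38056034615636
t 2.7 pos [ 0.5211 -0.2381  0.3202] yaw -89.75 F [-0.1 -1.  -0.3] gap 0.999 q7 0.53
translation [-0.2392, 0.0005, -0.073] dr [0.0002, -0.1161, -0.0013]
```

```bash
python3 -m crank '[{"claw":0.087,"translation":[-0.239,0,-0.073],"dr":[0,-0.116,0]},{"claw":0.087,"translation":[-0.239,0,-0.073],"dr":[0,-0.116,0]},{"claw":0.087,"translation":[-0.239,0,-0.073],"dr":[0,-0.116,0]},{"claw":0.087,"translation":[-0.239,0,-0.073],"dr":[0,-0.116,0]},{"claw":0.087,"translation":[-0.239,0,-0.073],"dr":[0,-0.116,0]},{"claw":0.087,"translation":[-0.239,0,-0.073],"dr":[0,-0.116,0]},{"claw":0.087,"translation":[-0.239,0,-0.073],"dr":[0,-0.116,0]}]'; python3 go.py 0.447 0.0008 0.133 -83.1; python3 - <<'E'
from m import *
from cell import cams
d=cams.snapshot("wrist"); cv2.imwrite("pics/w2.png",d["frame"][:,:,::-1])
W=worldf(d); print(rect(W[layer(W,(.447,0),.05,.178,.19)]))
E
```

```text
time_s: 3.58
ee_pos: [0.4475, -0.0027, 0.3206]
tcp_rot: [-1.571, -0.0, -1.457]
ft_force: [0.5, -0.3, -1.0]
finger_gap: 0.997
t 3.58 pos [ 0.4475 -0.0027  0.3206] yaw -83.46 F [ 0.5 -0.3 -1. ] gap 0.997 q7 0.02
translation [-0.0036, 0.1876, -0.0002] dr [-0.0003, -0.0063, 0.0001]
(array([447.2,   1.6]), array([42.4, 41.4]), 6.8)
```

View pics/w2.png

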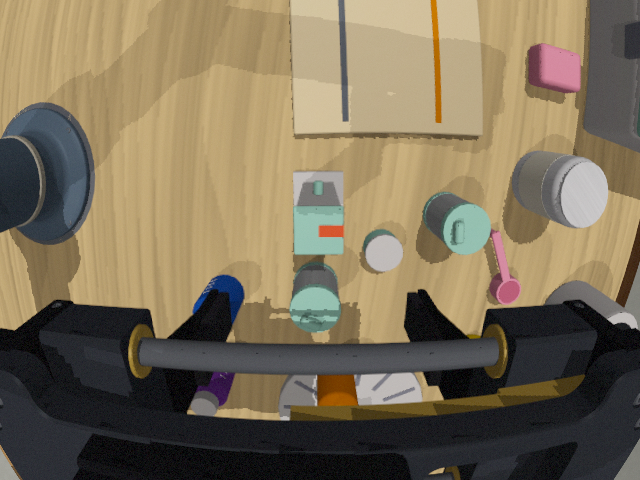

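```bash
python3 -m crank '[{"claw":0.087,"translation":[0,0.1,0],"dr":[0,0,0]},{"claw":0.087,"translation":[0,0.1,0],"dr":[0,0,0]},{"claw":0.087,"translation":[0,0.1,0],"dr":[0,0,0]},{"claw":0.087,"translation":[0,0.1,0],"dr":[0,0,0]}]'; python3 go.py 0.447 0.001 0.133 -83.1
```

```text
time_s: 4.12
ee_pos: [0.4486, -0.0022, 0.2219]
tcp_rot: [-1.568, -0.0, -1.456]
ft_force: [0.3, 0.3, -0.1]
finger_gap: 1.0
t 4.12 pos [ 0.4486 -0.0022  0.2219] yaw -83.43 F [ 0.3  0.3 -0.1] gap 1.0 q7 0.09
translation [-0.0034, 0.0889, -0.0015] dr [-0.0023, -0.0057, 0.0001]
```

```bash
python3 -m crank '[{"claw":0.087,"translation":[-0.0034,0.045,-0.0015],"dr":[-0.002,-0.006,0]},{"claw":0.087,"translation":[-0.0034,0.089,-0.0015],"dr":[-0.002,-0.006,0]},{"claw":0.087,"translation":[-0.0034,0.089,-0.0015],"dr":[-0.002,-0.006,0]},{"claw":0.087,"translation":[-0.0034,0.089,-0.0015],"dr":[-0.002,-0.006,0]}]'; python3 go.py 0.447 0.001 0.133 -83.1
python3 -m crank '[{"claw":0.02,"translation":[0,0,0],"dr":[0,0,0]},{"claw":0.02,"translation":[0,0,0],"dr":[0,0,0]},{"claw":0.02,"translation":[0,0,0],"dr":[0,0,0]},{"claw":0.02,"translation":[0,0,0],"dr":[0,0,0]},{"claw":0.02,"translation":[0,0,0],"dr":[0,0,0]},{"claw":0.02,"translation":[0,0,0],"dr":[0,0,0]},{"claw":0.02,"translation":[0,0,0],"dr":[0,0,0]}]' 40; python3 go.py 0.447 0.001 0.233 -83.1
```

```text
time_s: 4.62
ee_pos: [0.4475, 0.0015, 0.1337]
tcp_rot: [-1.569, 0.0, -1.449]
ft_force: [0.0, 0.3, 1.3]
finger_gap: 1.004
t 4.62 pos [0.4475 0.0015 0.1337] yaw -83.03 F [0.  0.3 1.3] gap 1.004 q7 0.18
translation [0.0004, 0.0007, -0.0006] dr [-0.0022, 0.0013, -0.0003]
time_s: 5.5
ee_pos: [0.4451, 0.0015, 0.1313]
tcp_rot: [-1.574, -0.0, -1.449]
ft_force: [-0.9, 0.0, -1.4]
finger_gap: 0.432
t 5.5 pos [0.4451 0.0015 0.1313] yaw -83.01 F [-0.9  0.  -1.4] gap 0.432 q7 0.18
translation [0.0007, -0.1017, 0.0015] dr [0.0027, 0.0016, 0.0]
```

```bash
python3 -m crank '[{"claw":0.02,"translation":[0,-0.04,0],"dr":[0,0,0]},{"claw":0.02,"translation":[0,-0.08,0],"dr":[0,0,0]},{"claw":0.02,"translation":[0,-0.13,0],"dr":[0,0,0]},{"claw":0.02,"translation":[0,-0.18,0],"dr":[0,0,0]},{"claw":0.02,"translation":[0,-0.18,0],"dr":[0,0,0]},{"claw":0.02,"translation":[0,-0.18,0],"dr":[0,0,0]}]' 40; python3 go.py 0.540 -0.3364 0.311 -74; python3 - <<'E'
from m import *
from cell import cams
for n in("top","side"):
    d=cams.snapshot(n); cv2.imwrite(f"pics/{n}1.png",d["frame"][:,:,::-1])
    W=world(d); print(n,rect(W[layer(W,(.447,0),.08,.35,.39)]),rect(W[layer(W,(.447,0),.08,.178,.196)]))
E
```

```text
time_s: 6.25
ee_pos: [0.445, 0.0015, 0.3106]
tcp_rot: [-1.575, 0.0, -1.449]
ft_force: [-0.3, 0.4, -2.6]
finger_gap: 0.437
t 6.25 pos [0.445  0.0015 0.3106] yaw -83.01 F [-0.3  0.4 -2.6] gap 0.437 q7 0.03
translation [0.3469, -0.0007, 0.0532] dr [0.0037, -0.1572, -0.0005]
top (array([412.6, -41.4]), array([14.7,  0. ]), -173.0) (array([437., -30.]), array([40.6,  6.2]), 7.2)
side (array([457.5,   3.7]), array([132.8,  76.7]), 7.1) (array([443.2,  -0.8]), array([64.8, 68.9]), 6.7)
```

View pics/side1.png

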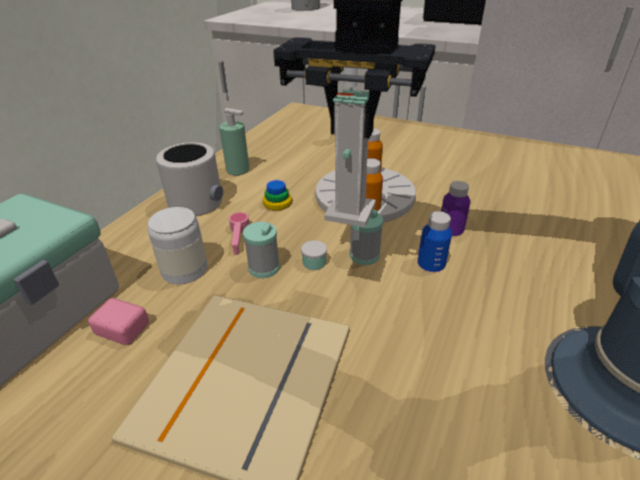

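```bash
python3 -m crank '[{"claw":0.02,"translation":[0.058,0,0.009],"dr":[0,-0.026,0]},{"claw":0.02,"translation":[0.116,0,0.018],"dr":[0,-0.052,0]},{"claw":0.02,"translation":[0.174,0,0.027],"dr":[0,-0.078,0]},{"claw":0.02,"translation":[0.232,0,0.036],"dr":[0,-0.105,0]},{"claw":0.02,"translation":[0.29,0,0.045],"dr":[0,-0.131,0]},{"claw":0.02,"translation":[0.347,0,0.053],"dr":[0.004,-0.157,0]},{"claw":0.02,"translation":[0.347,0,0.053],"dr":[0.004,-0.157,0]},{"claw":0.02,"translation":[0.347,0,0.053],"dr":[0.004,-0.157,0]},{"claw":0.02,"translation":[0.347,0,0.053],"dr":[0.004,-0.157,0]}]' 40; python3 go.py 0.540 -0.3364 0.311 -74; python3 - <<'E'
from m import *
from cell import cams
for n in("top","side","wrist"):
    d=cams.snapshot(n); cv2.imwrite(f"pics/{n}2.png",d["frame"][:,:,::-1]); np.savez(f"pics/{n}2.npz",**d)
    W=(worldf if n=="wrist" else world)(d); print(n,rect(W[layer(W,(.54,-.336),.08,.18,.194)]))
E
```

```text
time_s: 7.48
ee_pos: [0.5409, -0.3346, 0.3107]
tcp_rot: [-1.569, 0.002, -1.29]
ft_force: [1.1, 0.3, -1.3]
finger_gap: 0.437
t 7.47 pos [ 0.5409 -0.3346  0.3107] yaw -73.89 F [ 1.1  0.3 -1.3] gap 0.437 q7 1.02
translation [0.0015, -0.0003, -0.0014] dr [-0.0017, 0.002, -0.0018]
top (array([ 540.5, -335.8]), array([64.1, 64.8]), 16.3)
side (array([ 540.4, -335. ]), array([64.2, 67.4]), 16.3)
wrist (array([ 539.7, -331.3]), array([63.9, 55.1]), 15.9)
```

View pics/top2.png

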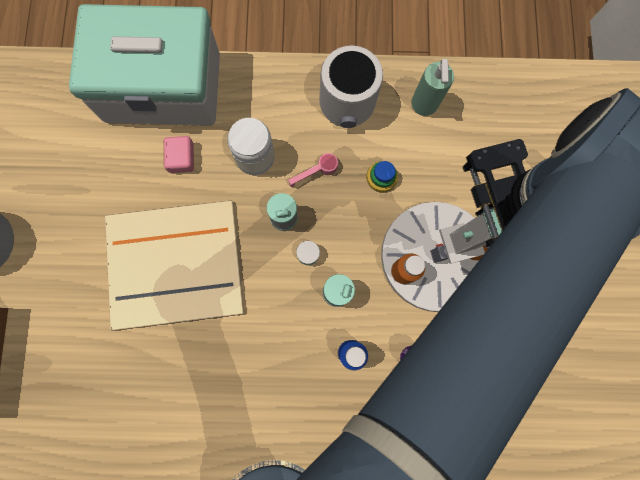

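View pics/wrist2.png

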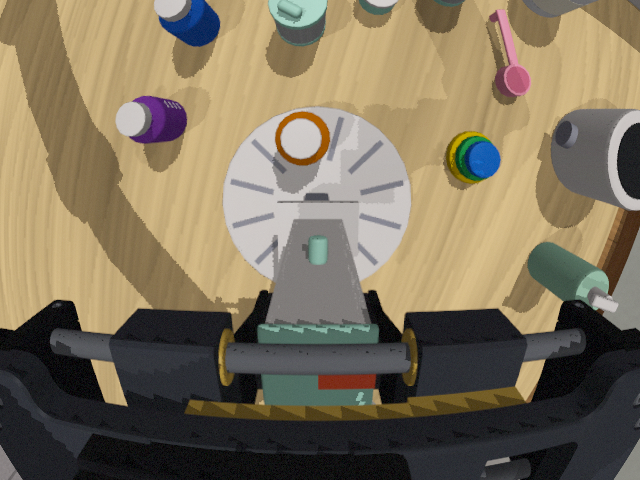

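```bash
python3 -m crank '[{"claw":0.02,"translation":[0.0007,0.03,-0.0006],"dr":[0,0,0]},{"claw":0.02,"translation":[0.0007,0.06,-0.0006],"dr":[0,0,0]},{"claw":0.02,"translation":[0.0007,0.08,-0.0006],"dr":[0,0,0]},{"claw":0.02,"translation":[0.0007,0.08,-0.0006],"dr":[0,0,0]},{"claw":0.02,"translation":[0.0007,0.08,-0.0006],"dr":[0,0,0]}]' 50; python3 go.py 0.540 -0.3364 0.1537 -74; python3 - <<'E'
from m import *
from cell import cams
for n in("top","side"):
    d=cams.snapshot(n); cv2.imwrite(f"pics/{n}3.png",d["frame"][:,:,::-1])
    W=(worldf if n=="wrist" else world)(d); print(n,rect(W[layer(W,(.54,-.336),.08,.1,.118)]))
E
```

```text
time_s: 8.25
ee_pos: [0.541, -0.3377, 0.2326]
tcp_rot: [-1.567, -0.001, -1.292]
ft_force: [-0.5, 0.1, -1.0]
finger_gap: 0.43
t 8.25 pos [ 0.541  -0.3377  0.2326] yaw -74.01 F [-0.5  0.1 -1. ] gap 0.43 q7 1.06
translation [-0.0016, 0.0789, -0.0009] dr [-0.0034, -0.0001, 0.0015]
top (array([ 532. , -311.5]), array([ 66.1, 104.6]), 22.0)
side (array([ 539.4, -334.7]), array([ 67.2, 152. ]), 19.3)
```

```bash
python3 -m crank '[{"claw":0.02,"translation":[-0.0005,0.01,-0.0003],"dr":[0,0,0]},{"claw":0.02,"translation":[-0.0005,0.02,-0.0003],"dr":[0,0,0]},{"claw":0.02,"translation":[-0.0005,0.026,-0.0003],"dr":[0,0,0]},{"claw":0.02,"translation":[-0.0005,0.03,-0.0003],"dr":[0,0,0]}]' 50; python3 go.py 0.540 -0.3364 0.1537 -74
```

```text
time_s: 8.85
ee_pos: [0.5399, -0.3367, 0.2007]
tcp_rot: [-1.569, 0.001, -1.292]
ft_force: [0.2, -1.5, -1.6]
finger_gap: 0.435
t 8.85 pos [ 0.5399 -0.3367  0.2007] yaw -74.01 F [ 0.2 -1.5 -1.6] gap 0.435 q7 1.08
translation [-0.0002, 0.047, 0.0001] dr [-0.0014, -0.0002, -0.0006]
```

```bash
python3 -m crank '[{"claw":0.02,"translation":[0,0.008,0],"dr":[0,0,0]},{"claw":0.02,"translation":[0,0.016,0],"dr":[0,0,0]},{"claw":0.02,"translation":[0,0.024,0],"dr":[0,0,0]},{"claw":0.02,"translation":[0,0.032,0],"dr":[0,0,0]},{"claw":0.02,"translation":[0,0.04,0],"dr":[0,0,0]},{"claw":0.02,"translation":[0,0.044,0],"dr":[0,0,0]}]' 50; python3 go.py 0.540 -0.3364 0.1533 -74
```

```text
time_s: 9.6
ee_pos: [0.5402, -0.3368, 0.1568]
tcp_rot: [-1.569, 0.0, -1.292]
ft_force: [3.6, 1.5, -0.4]
finger_gap: 0.44
t 9.6 pos [ 0.5402 -0.3368  0.1568] yaw -74.01 F [ 3.6  1.5 -0.4] gap 0.44 q7 1.1
translation [-0.0004, 0.0035, -0.0001] dr [-0.0018, -0.0002, -0.0001]
```

```bash
python3 -m crank '[{"claw":0.02,"translation":[0,0.002,0],"dr":[0,0,0]},{"claw":0.02,"translation":[0,0.004,0],"dr":[0,0,0]},{"claw":0.02,"translation":[0,0.006,0],"dr":[0,0,0]},{"claw":0.02,"translation":[0,0.006,0],"dr":[0,0,0]}]' 50; python3 go.py 0.540 -0.3364 0.1533 -74;  python3 - <<'E'
from m import *
from cell import cams
for n in("top","side"):
    d=cams.snapshot(n); cv2.imwrite(f"pics/{n}4.png",d["frame"][:,:,::-1])
    W=world(d); P=W[layer(W,(.54,-.336),.07,.195,.22)]; print(n,len(P),rect(P),np.median(P[:,2]))
    f=d["frame"].astype(int); red=(f[...,0]>f[...,1]*1.9)&(f[...,0]>f[...,2]*1.9)&layer(W,(.56,-.33),.02,.04,.075); print(red.sum(),W[red].mean(0) if red.any() else 0)
    c=cv2.resize(d["frame"][110:310,(380 if n=="top" else 300):(580 if n=="top" else 500),::-1],None,fx=3,fy=3); cv2.imwrite(f"pics/{n}4c.png",c)
E
```

```text
time_s: 10.1
ee_pos: [0.5394, -0.3373, 0.153]
tcp_rot: [-1.569, 0.001, -1.292]
ft_force: [-1.6, 1.5, 7.8]
finger_gap: 0.439
t 10.1 pos [ 0.5394 -0.3373  0.153 ] yaw -74.04 F [-1.6  1.5  7.8] gap 0.439 q7 1.11
translation [-0.0007, -0.0003, 0.0008] dr [-0.0015, -0.0007, -0.0008]
top 28 (array([ 552.8, -323. ]), array([15.9,  5. ]), 13.9) 0.20508143240401527
0 0
side 370 (array([ 539.1, -337.1]), array([69.6, 43. ]), 22.6) 0.20641032115993918
0 0
```

View pics/side4c.png

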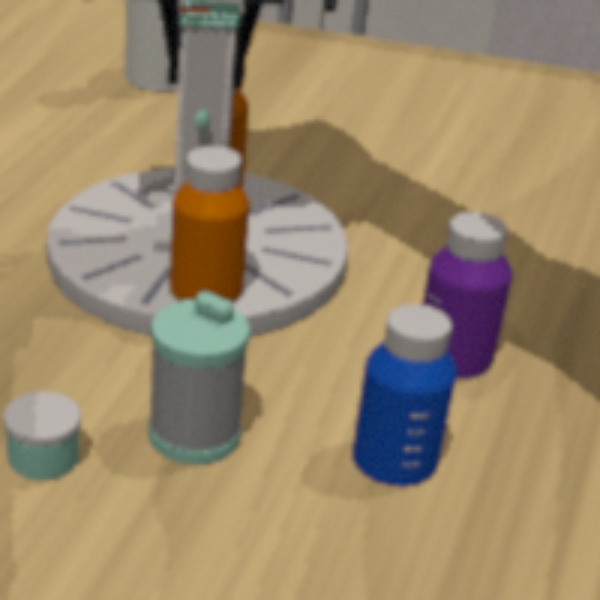

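View pics/top4c.png

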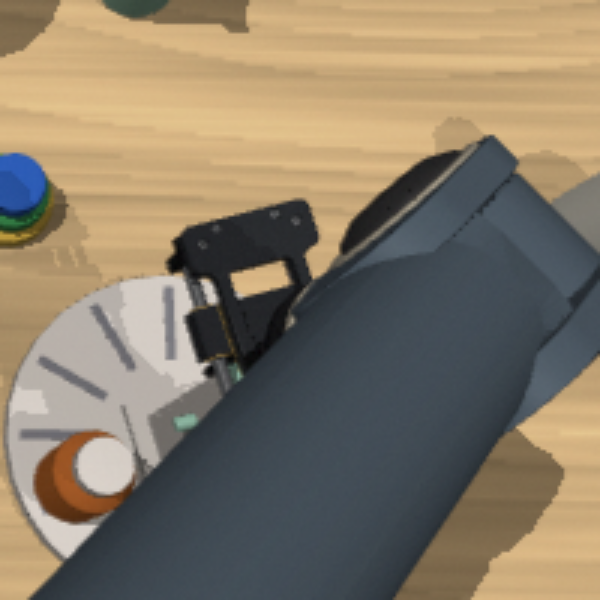

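```bash
python3 -m crank '[{"claw":0.02,"translation":[0,0.003,0],"dr":[0,0,0]},{"claw":0.02,"translation":[0,0.006,0],"dr":[0,0,0]},{"claw":0.02,"translation":[0,0.006,0],"dr":[0,0,0]}]' 50; python3 go.py 0.540 -0.3364 0.1533 -74
```

```text
time_s: 10.58
ee_pos: [0.5395, -0.3376, 0.1529]
tcp_rot: [-1.567, 0.002, -1.291]
ft_force: [-9.5, 11.9, 39.8]
finger_gap: 0.434
t 10.57 pos [ 0.5395 -0.3376  0.1529] yaw -73.98 F [-9.5 11.9 39.8] gap 0.434 q7 1.11
translation [-0.001, -0.0004, 0.0008] dr [-0.0039, 0.0003, -0.0021]
```

```bash
python3 -m crank '[{"claw":0.02,"translation":[0,-0.008,0],"dr":[0,0,0]},{"claw":0.02,"translation":[0,-0.009,0],"dr":[0,0,0]},{"claw":0.075,"translation":[0,-0.009,0],"dr":[0,0,0]},{"claw":0.075,"translation":[0,-0.009,0],"dr":[0,0,0]},{"claw":0.075,"translation":[0,-0.009,0],"dr":[0,0,0]},{"claw":0.075,"translation":[0,-0.05,0],"dr":[0,0,0]},{"claw":0.075,"translation":[0,-0.11,0],"dr":[0,0,0]},{"claw":0.075,"translation":[0,-0.17,0],"dr":[0,0,0]},{"claw":0.075,"translation":[0,-0.17,0],"dr":[0,0,0]}]' 50; python3 go.py 0.5 -0.15 0.32 -74
```

```text
time_s: 11.7
ee_pos: [0.5413, -0.3397, 0.3213]
tcp_rot: [-1.561, -0.008, -1.293]
ft_force: [-0.0, 0.1, -1.2]
finger_gap: 0.864
t 11.7 pos [ 0.5413 -0.3397  0.3213] yaw -74.06 F [-0.   0.1 -1.2] gap 0.864 q7 1.02
translation [-0.1938, -0.0001, 0.0124] dr [-0.0095, -0.0009, 0.0082]
```

```bash
python3 -m crank '[{"claw":0.087,"translation":[-0.06,0,0.004],"dr":[-0.01,0,0.008]},{"claw":0.087,"translation":[-0.12,0,0.008],"dr":[-0.01,0,0.008]},{"claw":0.087,"translation":[-0.18,0,0.012],"dr":[-0.01,0,0.008]},{"claw":0.087,"translation":[-0.194,0,0.012],"dr":[-0.01,0,0.008]},{"claw":0.087,"translation":[-0.194,0,0.012],"dr":[-0.01,0,0.008]}]' 15; python3 - <<'E'
from m import *
from cell import cams
for n in("top","side","wrist"):
    d=cams.snapshot(n); np.savez(f"pics/{n}5.npz",**d); cv2.imwrite(f"pics/{n}5.png",d["frame"][:,:,::-1])
    W=(worldf if n=="wrist" else world)(d); P=W[layer(W,(.54,-.336),.05,.19,.22)]; print(n,len(P),rect(P),np.median(P[:,2]),"flange",rect(W[layer(W,(.54,-.336),.05,.028,.036)]), "bL",circ(W[layer(W,(.5037,-.2627),.035,.126,.14)]),"bR",circ(W[layer(W,(.558,-.4168),.035,.126,.14)]))
E
```

```text
time_s: 12.32
ee_pos: [0.4978, -0.1467, 0.3152]
tcp_rot: [-1.579, 0.008, -1.29]
ft_force: [0.8, -0.2, 1.2]
finger_gap: 0.997
top 348 (array([ 541.4, -338.3]), array([42. , 40.8]), 15.3) 0.20573514009947214 flange (array([ 523.7, -371.1]), array([11.9,  7.2]), 13.7) bL (array([0., 0.]), 0.0, array([nan, nan])) bR (array([ 557.8, -417.2]), 19.2, array([ 557.3, -416.2]))
side 272 (array([ 540.7, -336. ]), array([41.2, 46.6]), 14.6) 0.20604758317320515 flange (array([ 567.3, -329.3]), array([14.2, 67.2]), 22.0) bL (array([ 503.9, -262.3]), 20.2, array([ 502.2, -258.1])) bR (array([ 546.2, -421. ]), 14.9, array([ 543.1, -417.9]))
wrist 9 (array([ 516.6, -325.5]), array([1.1, 7.2]), 5.3) 0.20525529568176742 flange (array([ 537.3, -321.8]), array([64. , 35.6]), 16.3) bL (array([ 503.9, -262. ]), 19.3, array([ 503.8, -260.3])) bR (array([0., 0.]), 0.0, array([nan, nan]))m.py:7: RuntimeWarning: Mean of empty slice.
  (c,r)=cv2.minEnclosingCircle(P[:,:2].astype(np.float32)*1000); return np.round(c,1),round(r,1),np.round(P[:,:2].mean(0)*1000,1)
  ret = um.true_divide(
```

View pics/wrist5.png

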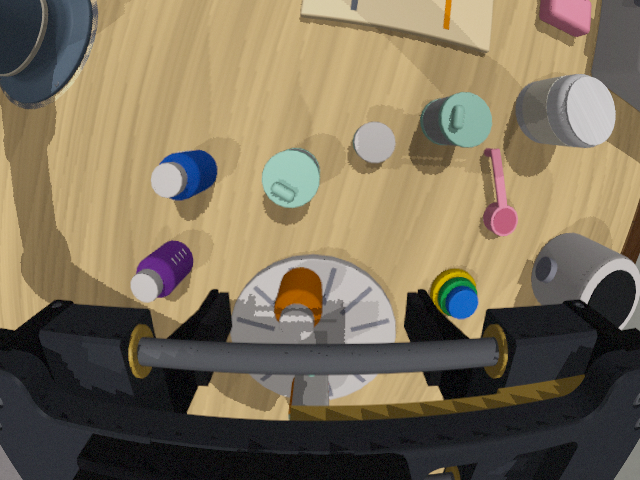

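View pics/top5.png

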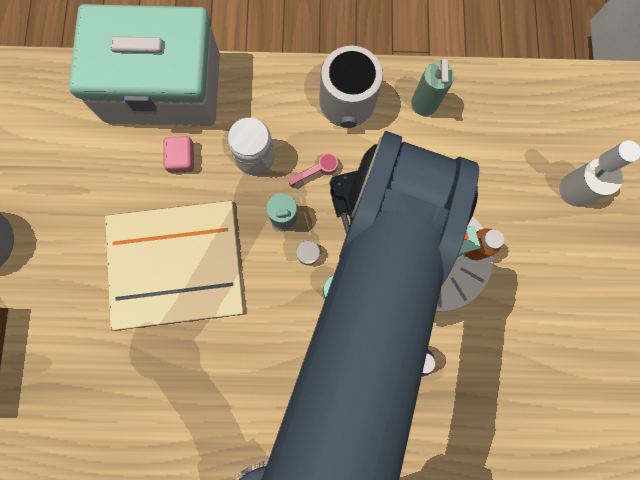

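```bash
python3 go.py 0.5038 -0.2625 0.23 -64
```

```text
t 12.47 pos [ 0.4979 -0.1492  0.3154] yaw -74.21 F [-0.5 -1.   0.4] gap 0.999 q7 0.61
translation [0.1112, 0.0848, -0.0244] dr [0.0077, -0.1781, -0.0075]
```

```bash
python3 -m crank '[{"claw":0.087,"translation":[0.055,0.04,-0.012],"dr":[0.008,-0.09,-0.007]},{"claw":0.087,"translation":[0.111,0.085,-0.0245],"dr":[0.008,-0.178,-0.007]},{"claw":0.087,"translation":[0.111,0.085,-0.0245],"dr":[0.008,-0.178,-0.007]},{"claw":0.087,"translation":[0.111,0.085,-0.0245],"dr":[0.008,-0.178,-0.007]},{"claw":0.087,"translation":[0.111,0.085,-0.0245],"dr":[0.008,-0.178,-0.007]}]' 15; python3 go.py 0.5038 -0.2625 0.071 -64
```

```text
time_s: 13.1
ee_pos: [0.505, -0.2595, 0.2306]
tcp_rot: [-1.568, 0.001, -1.113]
ft_force: [0.5, 1.0, 0.2]
finger_gap: 1.005
t 13.1 pos [ 0.505  -0.2595  0.2306] yaw -63.77 F [0.5 1.  0.2] gap 1.005 q7 1.11
translation [0.0024, 0.1596, -0.0028] dr [-0.0023, 0.0041, -0.0012]
```

```bash
python3 -m crank '[{"claw":0.087,"translation":[0.0015,0.04,-0.0015],"dr":[0,0,0]},{"claw":0.087,"translation":[0.0015,0.09,-0.0015],"dr":[0,0,0]},{"claw":0.087,"translation":[0.0015,0.13,-0.0015],"dr":[0,0,0]},{"claw":0.087,"translation":[0.0015,0.16,-0.0015],"dr":[0,0,0]},{"claw":0.087,"translation":[0.0015,0.16,-0.0015],"dr":[0,0,0]},{"claw":0.087,"translation":[0.0015,0.16,-0.0015],"dr":[0,0,0]}]' 15; python3 go.py 0.5038 -0.2625 0.071 -64
```

```text
time_s: 13.85
ee_pos: [0.505, -0.2616, 0.0715]
tcp_rot: [-1.567, -0.0, -1.113]
ft_force: [0.0, 0.1, -0.0]
finger_gap: 0.998
t 13.85 pos [ 0.505  -0.2616  0.0715] yaw -63.74 F [ 0.   0.1 -0. ] gap 0.998 q7 1.26
translation [0.0002, 0.0005, -0.0014] dr [-0.0033, 0.0045, 0.0003]
```

```bash
python3 -m crank '[{"claw":0.04,"translation":[0,0,-0.001],"dr":[0,0,0]},{"claw":0.04,"translation":[0,0,-0.001],"dr":[0,0,0]},{"claw":0.04,"translation":[0,0,-0.001],"dr":[0,0,0]},{"claw":0.04,"translation":[0,0,-0.001],"dr":[0,0,0]},{"claw":0.04,"translation":[0,0,-0.001],"dr":[0,0,0]},{"claw":0.04,"translation":[0,0,-0.001],"dr":[0,0,0]},{"claw":0.04,"translation":[0,-0.05,-0.001],"dr":[0,0,0]},{"claw":0.04,"translation":[0,-0.11,-0.001],"dr":[0,0,0]},{"claw":0.04,"translation":[0,-0.16,-0.001],"dr":[0,0,0]},{"claw":0.04,"translation":[0,-0.16,-0.001],"dr":[0,0,0]}]' 15; python3 go.py 0.5638 0.2852 0.24 -81.7
```

```text
time_s: 15.1
ee_pos: [0.5043, -0.2641, 0.2335]
tcp_rot: [-1.564, -0.004, -1.114]
ft_force: [0.3, -1.1, -2.6]
finger_gap: 0.637
t 15.1 pos [ 0.5043 -0.2641  0.2335] yaw -63.83 F [ 0.3 -1.1 -2.6] gap 0.637 q7 1.12
translation [-0.4667, -0.0064, 0.2957] dr [-0.0071, 0.3119, 0.0028]
```

```bash
python3 -m crank '[{"claw":0.04,"translation":[-0.467,-0.006,0.296],"dr":[-0.007,0.312,0.003]},{"claw":0.04,"translation":[-0.467,-0.006,0.296],"dr":[-0.007,0.312,0.003]},{"claw":0.04,"translation":[-0.467,-0.006,0.296],"dr":[-0.007,0.312,0.003]},{"claw":0.04,"translation":[-0.467,-0.006,0.296],"dr":[-0.007,0.312,0.003]},{"claw":0.04,"translation":[-0.467,-0.006,0.296],"dr":[-0.007,0.312,0.003]},{"claw":0.04,"translation":[-0.467,-0.006,0.296],"dr":[-0.007,0.312,0.003]},{"claw":0.04,"translation":[-0.467,-0.006,0.296],"dr":[-0.007,0.312,0.003]},{"claw":0.04,"translation":[-0.467,-0.006,0.296],"dr":[-0.007,0.312,0.003]},{"claw":0.04,"translation":[-0.467,-0.006,0.296],"dr":[-0.007,0.312,0.003]},{"claw":0.04,"translation":[-0.467,-0.006,0.296],"dr":[-0.007,0.312,0.003]}]' 15; python3 go.py 0.5638 0.2852 0.075 -81.7
python3 - <<'E'
from m import *
t=dict(np.load("pics/top5.npz"));W=world(t);f=t["frame"].astype(int)
b=layer(W,(.511,.232),.22,.011,.019)
am=b&(f[...,0]>f[...,2]*2.5); gr=b&(f.max(-1)<110)
for n,m in(("amber",am),("grey",gr)):
    P=W[m]; print(n,m.sum(),rect(P))
E
```

```text
time_s: 16.35
ee_pos: [0.5597, 0.294, 0.2336]
tcp_rot: [-1.582, 0.004, -1.416]
ft_force: [0.7, 0.3, -2.2]
finger_gap: 0.641
t 16.35 pos [0.5597 0.294  0.2336] yaw -81.11 F [ 0.7  0.3 -2.2] gap 0.641 q7 -0.15
translation [0.0099, 0.1585, 0.0044] dr [0.0108, 0.0103, -0.004]
amber 354 (array([570.3, 240.6]), array([  8. , 247.3]), 8.2)
grey 393 (array([535.8, 195. ]), array([220.9, 356.7]), 71.7)
```

```bash
python3 -m crank '[{"claw":0.04,"translation":[0,0.04,0],"dr":[0,0,0]},{"claw":0.04,"translation":[0,0.09,0],"dr":[0,0,0]},{"claw":0.04,"translation":[0,0.13,0],"dr":[0,0,0]},{"claw":0.04,"translation":[0,0.13,0],"dr":[0,0,0]},{"claw":0.04,"translation":[0,0.13,0],"dr":[0,0,0]}]' 15; python3 go.py 0.5638 0.2852 0.0665 -81.7
```

```text
time_s: 16.98
ee_pos: [0.562, 0.287, 0.1077]
tcp_rot: [-1.577, 0.004, -1.427]
ft_force: [0.9, 0.2, -0.9]
finger_gap: 0.636
t 16.98 pos [0.562  0.287  0.1077] yaw -81.75 F [ 0.9  0.2 -0.9] gap 0.636 q7 -0.07
translation [0.0022, 0.0412, 0.0018] dr [0.0057, -0.0009, -0.0037]
```

```bash
python3 -m crank '[{"claw":0.04,"translation":[0.001,0.02,0.001],"dr":[0.004,0,-0.003]},{"claw":0.04,"translation":[0.001,0.037,0.001],"dr":[0.004,0,-0.003]},{"claw":0.04,"translation":[0.001,0.037,0.001],"dr":[0.004,0,-0.003]},{"claw":0.04,"translation":[0.001,0.037,0.001],"dr":[0.004,0,-0.003]}]' 15; python3 go.py 0.5638 0.2852 0.0645 -81.7
```

```text
time_s: 17.48
ee_pos: [0.5626, 0.287, 0.0706]
tcp_rot: [-1.572, 0.001, -1.426]
ft_force: [-0.5, -1.0, -0.4]
finger_gap: 0.636
t 17.48 pos [0.5626 0.287  0.0706] yaw -81.69 F [-0.5 -1.  -0.4] gap 0.636 q7 -0.05
translation [0.0019, 0.0061, 0.001] dr [0.0017, 0.0001, -0.0013]
```

```bash
python3 -m crank '[{"claw":0.04,"translation":[0.0015,0.003,0.001],"dr":[0.002,0,-0.001]},{"claw":0.04,"translation":[0.0015,0.0055,0.001],"dr":[0.002,0,-0.001]},{"claw":0.04,"translation":[0.0015,0.0065,0.001],"dr":[0.002,0,-0.001]},{"claw":0.04,"translation":[0.0015,0.0065,0.001],"dr":[0.002,0,-0.001]}]' 15; python3 go.py 0.5638 0.2852 0.0645 -81.7
```

```text
time_s: 17.98
ee_pos: [0.5631, 0.2854, 0.0632]
tcp_rot: [-1.572, -0.0, -1.426]
ft_force: [-0.7, 0.8, -0.2]
finger_gap: 0.634
t 17.98 pos [0.5631 0.2854 0.0632] yaw -81.69 F [-0.7  0.8 -0.2] gap 0.634 q7 -0.04
translation [0.0003, -0.0013, 0.0007] dr [0.0011, 0.0002, 0.0003]
```

```bash
python3 -m crank '[{"claw":0.04,"translation":[0,0.0015,0.0005],"dr":[0,0,0]},{"claw":0.04,"translation":[0,0.0015,0.0005],"dr":[0,0,0]}]' 15; python3 go.py 0.5638 0.2852 0.0645 -81.7
```

```text
time_s: 18.23
ee_pos: [0.5634, 0.2855, 0.063]
tcp_rot: [-1.573, 0.001, -1.426]
ft_force: [-3.7, -0.8, 7.1]
finger_gap: 0.633
t 18.23 pos [0.5634 0.2855 0.063 ] yaw -81.69 F [-3.7 -0.8  7.1] gap 0.633 q7 -0.04
translation [0.0003, -0.0015, 0.0004] dr [0.0021, 0.0001, -0.0005]
```

Contact. Back off to zero load, release, and rise.

```bash
python3 -m crank '[{"claw":0.04,"translation":[0,-0.0012,0],"dr":[0,0,0]},{"claw":0.078,"translation":[0,-0.0012,0],"dr":[0,0,0]},{"claw":0.078,"translation":[0,-0.0012,0],"dr":[0,0,0]},{"claw":0.078,"translation":[0,-0.0012,0],"dr":[0,0,0]},{"claw":0.078,"translation":[0,-0.04,0],"dr":[0,0,0]},{"claw":0.078,"translation":[0,-0.09,0],"dr":[0,0,0]},{"claw":0.078,"translation":[0,-0.15,0],"dr":[0,0,0]},{"claw":0.078,"translation":[0,-0.21,0],"dr":[0,0,0]},{"claw":0.078,"translation":[0,-0.24,0],"dr":[0,0,0]}]' 15; python3 go.py 0.53 -0.25 0.31 -77
```

```text
time_s: 19.35
ee_pos: [0.5651, 0.2856, 0.3058]
tcp_rot: [-1.567, 0.002, -1.426]
ft_force: [0.1, 0.5, -0.7]
finger_gap: 0.9
t 19.35 pos [0.5651 0.2856 0.3058] yaw -81.71 F [ 0.1  0.5 -0.7] gap 0.9 q7 -0.17
translation [0.525, -0.0057, -0.1119] dr [-0.0041, -0.0823, -0.0018]
```

```bash
python3 -m crank '[{"claw":0.087,"translation":[0.525,-0.006,-0.112],"dr":[-0.004,-0.082,-0.002]},{"claw":0.087,"translation":[0.525,-0.006,-0.112],"dr":[-0.004,-0.082,-0.002]},{"claw":0.087,"translation":[0.525,-0.006,-0.112],"dr":[-0.004,-0.082,-0.002]},{"claw":0.087,"translation":[0.525,-0.006,-0.112],"dr":[-0.004,-0.082,-0.002]},{"claw":0.087,"translation":[0.525,-0.006,-0.112],"dr":[-0.004,-0.082,-0.002]},{"claw":0.087,"translation":[0.525,-0.006,-0.112],"dr":[-0.004,-0.082,-0.002]},{"claw":0.087,"translation":[0.525,-0.006,-0.112],"dr":[-0.004,-0.082,-0.002]},{"claw":0.087,"translation":[0.525,-0.006,-0.112],"dr":[-0.004,-0.082,-0.002]},{"claw":0.087,"translation":[0.525,-0.006,-0.112],"dr":[-0.004,-0.082,-0.002]},{"claw":0.087,"translation":[0.525,-0.006,-0.112],"dr":[-0.004,-0.082,-0.002]}]' 15; python3 go.py 0.558 -0.417 0.29 -77; python3 - <<'E'
from m import *
from cell import cams
for n in("top","wrist"):
    d=cams.snapshot(n); np.savez(f"pics/{n}6.npz",**d); cv2.imwrite(f"pics/{n}6.png",d["frame"][:,:,::-1])
    W=(worldf if n=="wrist" else world)(d)
    for k,p,z in(("b1",(.5638,.2852),.125),("bR",(.558,-.417),.132)):
        P=W[layer(W,p,.035,z-.005,z+.006)]; print(n,k,len(P),circ(P) if len(P) else 0, np.median(P[:,2]) if len(P) else 0)
E
```

```text
time_s: 20.6
ee_pos: [0.5273, -0.2541, 0.3082]
tcp_rot: [-1.576, -0.004, -1.351]
ft_force: [-0.1, 0.2, -0.4]
finger_gap: 0.998
t 20.6 pos [ 0.5273 -0.2541  0.3082] yaw -77.4 F [-0.1  0.2 -0.4] gap 0.998 q7 0.84
translation [0.1656, 0.0189, -0.0055] dr [0.0057, -0.007, 0.0038]
top b1 302 (array([563.5, 283.5]), 19.1, array([562.9, 282.8])) 0.12452703998715037
top bR 0 0 0
wrist b1 0 0 0
wrist bR 219 (array([ 559.8, -424. ]), 16.9, array([ 560.8, -426.5])) 0.13218523768586887
```

View pics/wrist6.png

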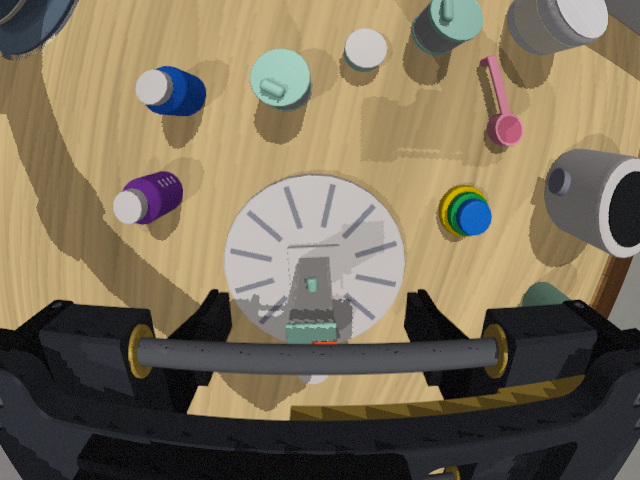

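View pics/top6.png

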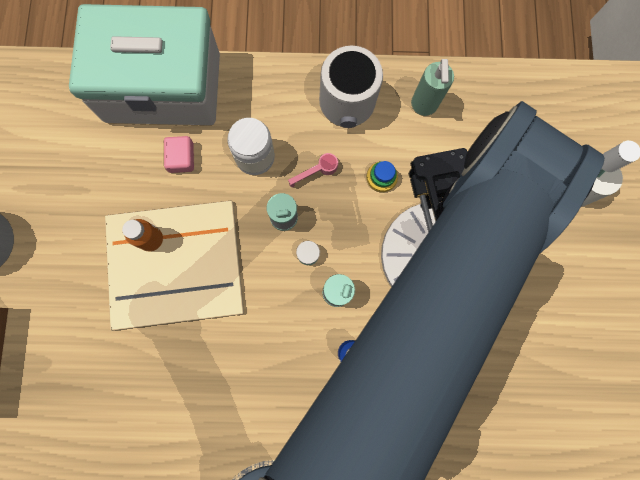

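```bash
python3 -m crank '[{"claw":0.087,"translation":[0.06,0.01,-0.002],"dr":[0,0.18,0]},{"claw":0.087,"translation":[0.12,0.015,-0.004],"dr":[0,0.36,0]},{"claw":0.087,"translation":[0.1655,0.019,-0.0055],"dr":[0,0.54,0]},{"claw":0.087,"translation":[0.1655,0.019,-0.0055],"dr":[0,0.72,0]},{"claw":0.087,"translation":[0.1655,0.019,-0.0055],"dr":[0,0.9,0]},{"claw":0.087,"translation":[0.1655,0.019,-0.0055],"dr":[0,1.08,0]},{"claw":0.087,"translation":[0.1655,0.019,-0.0055],"dr":[0,1.26,0]},{"claw":0.087,"translation":[0.1655,0.019,-0.0055],"dr":[0,1.44,0]},{"claw":0.087,"translation":[0.1655,0.019,-0.0055],"dr":[0,1.6,0]},{"claw":0.087,"translation":[0.1655,0.019,-0.0055],"dr":[0,1.6,0]}]' 15; python3 go.py 0.558 -0.417 0.27 103
```

```text
time_s: 21.95
ee_pos: [0.5622, -0.4105, 0.2885]
tcp_rot: [-1.57, -0.006, -2.939]
ft_force: [-0.3, 0.4, -0.6]
finger_gap: 1.001
t 21.95 pos [ 0.5622 -0.4105  0.2885] yaw -168.38 F [-0.3  0.4 -0.6] gap 1.001 q7 -0.28
translation [0.0053, 0.0186, 0.0055] dr [-0.0051, 1.5468, 0.0037]
```

```bash
python3 -m crank '[{"claw":0.087,"translation":[0.005,0.0186,0.005],"dr":[0,0.18,0]},{"claw":0.087,"translation":[0.005,0.0186,0.005],"dr":[0,0.36,0]},{"claw":0.087,"translation":[0.005,0.0186,0.005],"dr":[0,0.54,0]},{"claw":0.087,"translation":[0.005,0.0186,0.005],"dr":[0,0.72,0]},{"claw":0.087,"translation":[0.005,0.0186,0.005],"dr":[0,0.9,0]},{"claw":0.087,"translation":[0.005,0.0186,0.005],"dr":[0,1.08,0]},{"claw":0.087,"translation":[0.005,0.0186,0.005],"dr":[0,1.26,0]},{"claw":0.087,"translation":[0.005,0.0186,0.005],"dr":[0,1.44,0]},{"claw":0.087,"translation":[0.005,0.0186,0.005],"dr":[0,1.547,0]},{"claw":0.087,"translation":[0.005,0.0186,0.005],"dr":[0,1.547,0]}]' 15; python3 go.py 0.558 -0.417 0.27 103;  python3 - <<'E'
from m import *
from cell import cams
for n in("wrist",):
    d=cams.snapshot(n); np.savez(f"pics/{n}7.npz",**d); cv2.imwrite(f"pics/{n}7.png",d["frame"][:,:,::-1])
    W=(worldf if n=="wrist" else world)(d)
    P=W[layer(W,(.558,-.417),.035,.126,.138)]; print(circ(P))
    f=d["frame"].astype(int); red=(f[...,0]>f[...,1]*1.9)&(f[...,0]>f[...,2]*1.9)&layer(W,(.56,-.33),.02,.04,.075); print(red.sum(),W[red].mean(0) if red.any() else 0)
E
```

```text
time_s: 23.2
ee_pos: [0.5574, -0.4175, 0.2706]
tcp_rot: [-1.566, 0.001, 1.798]
ft_force: [-0.5, 0.2, 0.2]
finger_gap: 0.997
t 23.2 pos [ 0.5574 -0.4175  0.2706] yaw 102.99 F [-0.5  0.2  0.2] gap 0.997 q7 -1.75
translation [0.0003, 0.0006, -0.0007] dr [-0.0045, -0.0002, -0.0009]
(array([ 557.9, -417.1]), 19.1, array([ 558.2, -417.9]))
0 0
```

View pics/wrist7.png

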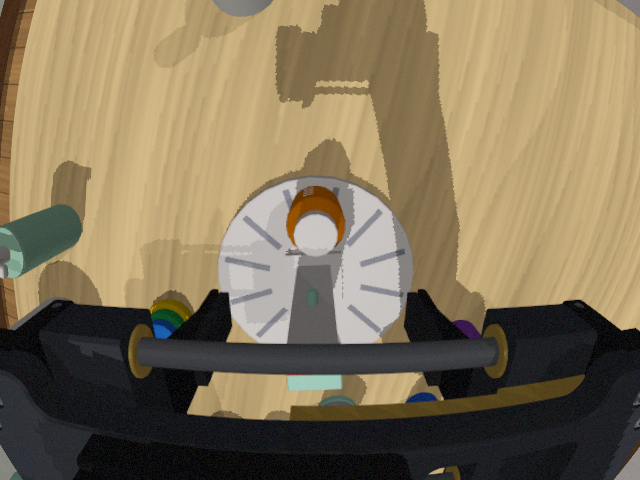

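```bash
python3 -m crank '[{"claw":0.087,"translation":[0,0.05,0],"dr":[-0.003,0,0]},{"claw":0.087,"translation":[0,0.1,0],"dr":[-0.003,0,0]},{"claw":0.087,"translation":[0,0.15,0],"dr":[-0.003,0,0]},{"claw":0.087,"translation":[0,0.18,0],"dr":[-0.003,0,0]},{"claw":0.087,"translation":[0,0.2,0],"dr":[-0.003,0,0]},{"claw":0.087,"translation":[0,0.2,0],"dr":[-0.003,0,0]},{"claw":0.087,"translation":[0,0.2,0],"dr":[-0.003,0,0]}]' 15; python3 go.py 0.558 -0.417 0.071 103
```

```text
time_s: 24.12
ee_pos: [0.5564, -0.42, 0.0724]
tcp_rot: [-1.57, 0.004, 1.793]
ft_force: [0.3, 0.8, 0.4]
finger_gap: 0.999
t 24.12 pos [ 0.5564 -0.42    0.0724] yaw 102.74 F [0.3 0.8 0.4] gap 0.999 q7 -1.62
translation [0.0026, 0.0014, -0.0022] dr [-0.0008, -0.0045, -0.0041]
```

```bash
python3 -m crank '[{"claw":0.087,"translation":[0.002,0.0015,-0.002],"dr":[0,0,0]},{"claw":0.087,"translation":[0.002,0.0015,-0.002],"dr":[0,0,0]},{"claw":0.04,"translation":[0.002,0.0015,-0.002],"dr":[0,0,0]},{"claw":0.04,"translation":[0.002,0.0015,-0.002],"dr":[0,0,0]},{"claw":0.04,"translation":[0.002,0.0015,-0.002],"dr":[0,0,0]},{"claw":0.04,"translation":[0.002,0.0015,-0.002],"dr":[0,0,0]},{"claw":0.04,"translation":[0.002,0.0015,-0.002],"dr":[0,0,0]},{"claw":0.04,"translation":[0.002,0.0015,-0.002],"dr":[0,0,0]}]' 15; python3 go.py 0.558 -0.417 0.29 103
```

```text
time_s: 25.12
ee_pos: [0.5574, -0.4168, 0.0693]
tcp_rot: [-1.569, 0.002, 1.793]
ft_force: [0.5, -0.7, 0.5]
finger_gap: 0.635
t 25.12 pos [ 0.5574 -0.4168  0.0693] yaw 102.7 F [ 0.5 -0.7  0.5] gap 0.635 q7 -1.63
translation [-0.0008, -0.2207, -0.0001] dr [-0.002, -0.0052, -0.0021]
```

```bash
python3 -m crank '[{"claw":0.04,"translation":[0,-0.05,0],"dr":[0,0,0]},{"claw":0.04,"translation":[0,-0.11,0],"dr":[0,0,0]},{"claw":0.04,"translation":[0,-0.17,0],"dr":[0,0,0]},{"claw":0.04,"translation":[0,-0.22,0],"dr":[0,0,0]},{"claw":0.04,"translation":[0,-0.22,0],"dr":[0,-0.18,0]},{"claw":0.04,"translation":[0,-0.22,0],"dr":[0,-0.36,0]},{"claw":0.04,"translation":[0,-0.22,0],"dr":[0,-0.54,0]},{"claw":0.04,"translation":[0,-0.22,0],"dr":[0,-0.72,0]},{"claw":0.04,"translation":[0,-0.22,0],"dr":[0,-0.9,0]},{"claw":0.04,"translation":[0,-0.22,0],"dr":[0,-1.08,0]}]' 15; python3 go.py 0.52 -0.15 0.29 -130
```

```text
time_s: 26.38
ee_pos: [0.5572, -0.4162, 0.2889]
tcp_rot: [-1.568, -0.002, 2.878]
ft_force: [-0.2, -0.1, -0.6]
finger_gap: 0.637
t 26.38 pos [ 0.5572 -0.4162  0.2889] yaw 164.88 F [-0.2 -0.1 -0.6] gap 0.637 q7 -0.85
translation [0.1053, -0.0015, -0.2473] dr [-0.0013, -1.1365, 0.0029]
```

```bash
python3 -m crank '[{"claw":0.04,"translation":[0.01,-0.02,-0.03],"dr":[0,-0.18,0]},{"claw":0.04,"translation":[0.03,-0.02,-0.08],"dr":[0,-0.36,0]},{"claw":0.04,"translation":[0.055,-0.02,-0.13],"dr":[0,-0.54,0]},{"claw":0.04,"translation":[0.08,-0.02,-0.19],"dr":[0,-0.72,0]},{"claw":0.04,"translation":[0.105,-0.02,-0.247],"dr":[0,-0.9,0]},{"claw":0.04,"translation":[0.105,-0.02,-0.247],"dr":[0,-1.08,0]},{"claw":0.04,"translation":[0.105,-0.02,-0.247],"dr":[0,-1.137,0]},{"claw":0.04,"translation":[0.105,-0.02,-0.247],"dr":[0,-1.137,0]}]' 15; python3 go.py 0.5768 0.1962 0.24 -81.7
```

```text
time_s: 27.38
ee_pos: [0.5217, -0.1503, 0.3086]
tcp_rot: [-1.571, -0.003, -2.275]
ft_force: [0.0, 0.7, -0.5]
finger_gap: 0.637
t 27.38 pos [ 0.5217 -0.1503  0.3086] yaw -130.34 F [ 0.   0.7 -0.5] gap 0.637 q7 -0.32
translation [-0.3, 0.0678, -0.1823] dr [0.0013, -0.8489, 0.0026]
```

```bash
python3 -m crank '[{"claw":0.04,"translation":[-0.3,0.068,-0.182],"dr":[0,-0.849,0]},{"claw":0.04,"translation":[-0.3,0.068,-0.182],"dr":[0,-0.849,0]},{"claw":0.04,"translation":[-0.3,0.068,-0.182],"dr":[0,-0.849,0]},{"claw":0.04,"translation":[-0.3,0.068,-0.182],"dr":[0,-0.849,0]},{"claw":0.04,"translation":[-0.3,0.068,-0.182],"dr":[0,-0.849,0]},{"claw":0.04,"translation":[-0.3,0.068,-0.182],"dr":[0,-0.849,0]},{"claw":0.04,"translation":[-0.3,0.068,-0.182],"dr":[0,-0.849,0]},{"claw":0.04,"translation":[-0.3,0.068,-0.182],"dr":[0,-0.849,0]},{"claw":0.04,"translation":[-0.3,0.068,-0.182],"dr":[0,-0.849,0]}]' 15; python3 go.py 0.5768 0.1962 0.1 -81.7
```

```text
time_s: 28.5
ee_pos: [0.5775, 0.194, 0.2402]
tcp_rot: [-1.572, -0.003, -1.428]
ft_force: [0.9, -1.0, -1.1]
finger_gap: 0.638
t 28.5 pos [0.5775 0.194  0.2402] yaw -81.84 F [ 0.9 -1.  -1.1] gap 0.638 q7 -0.08
translation [-0.0027, 0.1402, -0.0002] dr [0.0014, -0.0025, 0.0027]
```

```bash
python3 -m crank '[{"claw":0.04,"translation":[-0.002,0.05,0],"dr":[0,0,0]},{"claw":0.04,"translation":[-0.002,0.1,0],"dr":[0,0,0]},{"claw":0.04,"translation":[-0.002,0.14,0],"dr":[0,0,0]},{"claw":0.04,"translation":[-0.002,0.16,0],"dr":[0,0,0]},{"claw":0.04,"translation":[-0.002,0.168,0],"dr":[0,0,0]},{"claw":0.04,"translation":[-0.002,0.168,0],"dr":[0,0,0]}]' 15; python3 go.py 0.5768 0.1962 0.0623 -81.7
```

```text
time_s: 29.25
ee_pos: [0.5774, 0.1976, 0.0727]
tcp_rot: [-1.571, -0.002, -1.425]
ft_force: [0.6, -0.1, -0.5]
finger_gap: 0.636
t 29.25 pos [0.5774 0.1976 0.0727] yaw -81.67 F [ 0.6 -0.1 -0.5] gap 0.636 q7 0.01
translation [0.0013, 0.0104, -0.0008] dr [0.0005, 0.0005, 0.0018]
```

```bash
python3 -m crank '[{"claw":0.04,"translation":[0.001,0.005,-0.0005],"dr":[0,0,0]},{"claw":0.04,"translation":[0.001,0.009,-0.0005],"dr":[0,0,0]},{"claw":0.04,"translation":[0.001,0.0105,-0.0005],"dr":[0,0,0]},{"claw":0.04,"translation":[0.001,0.0115,-0.0005],"dr":[0,0,0]},{"claw":0.04,"translation":[0.001,0.0115,-0.0005],"dr":[0,0,0]}]' 15; python3 go.py 0.5768 0.1962 0.0623 -81.7
```

```text
time_s: 29.88
ee_pos: [0.5764, 0.1966, 0.0622]
tcp_rot: [-1.573, -0.001, -1.425]
ft_force: [-3.4, -0.8, 11.9]
finger_gap: 0.639
t 29.88 pos [0.5764 0.1966 0.0622] yaw -81.64 F [-3.4 -0.8 11.9] gap 0.639 q7 0.01
translation [0.0005, -0.0001, 0.0003] dr [0.0018, 0.0011, 0.0013]
```

```bash
python3 -m crank '[{"claw":0.04,"translation":[0,-0.002,0],"dr":[0,0,0]},{"claw":0.078,"translation":[0,-0.002,0],"dr":[0,0,0]},{"claw":0.078,"translation":[0,-0.002,0],"dr":[0,0,0]},{"claw":0.078,"translation":[0,-0.002,0],"dr":[0,0,0]},{"claw":0.078,"translation":[0,-0.04,0],"dr":[0,0,0]},{"claw":0.078,"translation":[0,-0.09,0],"dr":[0,0,0]},{"claw":0.078,"translation":[0,-0.15,0],"dr":[0,0,0]},{"claw":0.078,"translation":[0,-0.21,0],"dr":[0,0,0]},{"claw":0.078,"translation":[0,-0.25,0],"dr":[0,0,0]},{"claw":0.078,"translation":[0,-0.25,0],"dr":[0,0,0]}]' 15; python3 go.py 0.5 0.04 0.31 -81.7;  python3 - <<'E'
from m import *
from cell import cams
for n in("top","side"):
    d=cams.snapshot(n); np.savez(f"pics/{n}8.npz",**d); cv2.imwrite(f"pics/{n}8.png",d["frame"][:,:,::-1])
    W=(worldf if n=="wrist" else world)(d)
    for k,p,z in(("b1",(.5638,.2852),.125),("b2",(.5768,.1962),.125),("c1",(.621,-.002),.0905),("c2",(.457,-.121),.0905)):
        P=W[layer(W,p,.06,z-.005,z+.005)]; print(n,k,len(P),circ(P) if len(P) else 0, np.median(P[:,2]) if len(P) else 0)
E
```

```text
time_s: 31.12
ee_pos: [0.5785, 0.1975, 0.3142]
tcp_rot: [-1.565, 0.0, -1.425]
ft_force: [0.2, 0.6, -0.3]
finger_gap: 0.895
t 31.12 pos [0.5785 0.1975 0.3142] yaw -81.65 F [ 0.2  0.6 -0.3] gap 0.895 q7 -0.11
translation [0.1444, 0.0036, -0.1005] dr [-0.0053, 0.0009, -0.0001]
top b1 0 0 0
top b2 296 (array([575.8, 194.9]), 19.3, array([575.2, 195. ])) 0.12454917978990165
top c1 620 (array([620.8,  -2.7]), 30.9, array([621.5,  -2.5])) 0.08963078692411208
top c2 681 (array([ 457.1, -121.3]), 30.7, array([ 457.3, -119.7])) 0.08973769237745877
side b1 591 (array([563.4, 283.2]), 20.0, array([561.1, 285.4])) 0.12532935886181384
side b2 434 (array([574.7, 195.4]), 20.0, array([573.7, 197.9])) 0.12544622177018233
side c1 495 (array([621.6,  -1.4]), 32.4, array([619.2,   3.5])) 0.09065672856065005
side c2 469 (array([ 456.9, -120.3]), 31.9, array([ 455.7, -114.5])) 0.09062311328013356
```

View pics/top8.png

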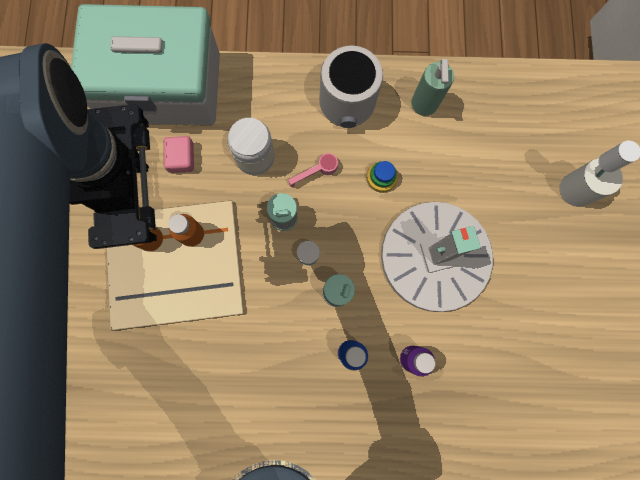

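View pics/side8.png

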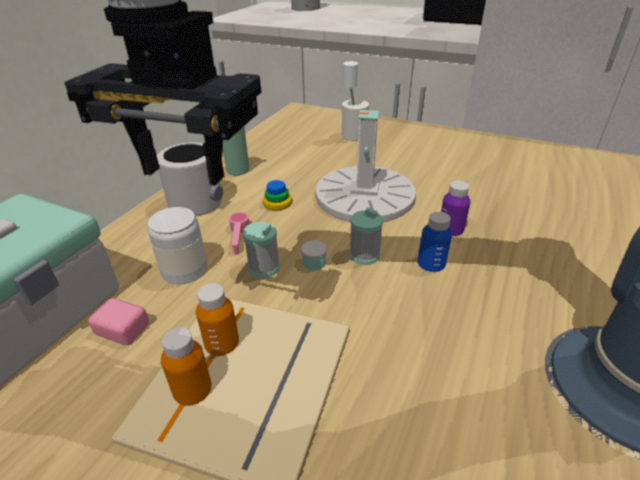

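```bash
python3 go.py 0.457 -0.121 0.25 -150; python3 - <<'E'
from m import *
d=dict(np.load("pics/side8.npz")); t=dict(np.load("pics/top8.npz"))
for d in(t,d):
    W=world(d); f=d["frame"].astype(int)
    pk=(f[...,0]>f[...,1]*1.5)&(f[...,0]>f[...,2]*1.15)&(W[...,2]>.005)&(W[...,2]<.04)&(np.hypot(W[...,0]-.70,W[...,1]+.07)<.12); 
    if pk.any(): print("scoop",W[pk].min(0),W[pk].max(0))
    bl=(f[...,2]>f[...,0]*1.8)&(W[...,2]>.02)&(W[...,2]<.12)&(W[...,0]<.45); P=W[bl]; print("blue",P.min(0),P.max(0))
    P=W[layer(W,(.75,.06),.09,.1,.13)]; print("tin",circ(P))
E
```

```text
t 31.23 pos [0.5763 0.1972 0.3099] yaw -81.63 F [-0.2  0.5 -1.1] gap 0.894 q7 -0.11
translation [0.2974, 0.0609, -0.1642] dr [0.0009, 1.1933, 0.0032]
scoop [ 0.68904438 -0.11899732  0.00553012] [ 0.7626506  -0.01158823  0.03433668]
blue [ 0.30428019 -0.17887895  0.02211645] [ 0.35765738 -0.12481881  0.10167305]
tin (array([759.8,  67.6]), 45.2, array([755.,  66.]))
scoop [ 0.68893376 -0.11513754  0.0051425 ] [ 0.76022243 -0.01061196  0.03254866]
blue [ 0.30296186 -0.16408017  0.02001248] [ 0.35356995 -0.12223026  0.09250872]
tin (array([758.3,  69.2]), 44.8, array([750.5,  76.9]))
```

```bash
python3 -m crank '[{"claw":0.087,"translation":[0.05,0.01,-0.027],"dr":[0,0.18,0]},{"claw":0.087,"translation":[0.1,0.02,-0.054],"dr":[0,0.36,0]},{"claw":0.087,"translation":[0.15,0.03,-0.081],"dr":[0,0.54,0]},{"claw":0.087,"translation":[0.2,0.04,-0.11],"dr":[0,0.72,0]},{"claw":0.087,"translation":[0.25,0.05,-0.138],"dr":[0,0.9,0]},{"claw":0.087,"translation":[0.297,0.061,-0.164],"dr":[0,1.08,0]},{"claw":0.087,"translation":[0.297,0.061,-0.164],"dr":[0,1.193,0]},{"claw":0.087,"translation":[0.297,0.061,-0.164],"dr":[0,1.193,0]},{"claw":0.087,"translation":[0.297,0.061,-0.164],"dr":[0,1.193,0]}]' 20; python3 go.py 0.457 -0.121 0.0433 -150;python3 - <<'E'
from m import *
from cell import cams
for n in("side","wrist"):
    d=cams.snapshot(n); np.savez(f"pics/{n}9.npz",**d); cv2.imwrite(f"pics/{n}9.png",d["frame"][:,:,::-1])
    W=(worldf if n=="wrist" else world)(d)
    for k,p,z in(("c1",(.621,-.002),.0905),("c2",(.457,-.121),.0905)):
        P=W[layer(W,p,.06,z-.005,z+.005)]; print(n,k,len(P),circ(P) if len(P) else 0)
E
```

```text
time_s: 32.35
ee_pos: [0.4574, -0.1197, 0.2496]
tcp_rot: [-1.57, -0.004, -2.614]
ft_force: [-1.2, 0.4, 1.0]
finger_gap: 1.002
t 32.35 pos [ 0.4574 -0.1197  0.2496] yaw -149.8 F [-1.2  0.4  1. ] gap 1.002 q7 -0.75
translation [0.0001, 0.2063, 0.0008] dr [-0.0008, 0.0035, 0.004]
side c1 494 (array([620.6,  -2.2]), 32.1, array([619.3,   3.4]))
side c2 471 (array([ 457.2, -119. ]), 32.2, array([ 455.9, -114.3]))
wrist c1 1743 (array([620.4,  -1.9]), 30.8, array([611.4,  -8.7]))
wrist c2 3165 (array([ 457.7, -120.8]), 31.1, array([ 459.1, -118.3]))
```

View pics/wrist9.png

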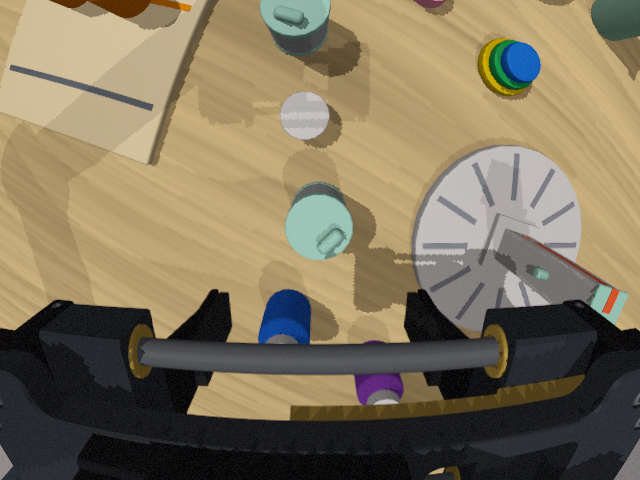

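```bash
python3 -m crank '[{"claw":0.087,"translation":[0,0.05,0],"dr":[0,0,0]},{"claw":0.087,"translation":[0,0.1,0],"dr":[0,0,0]},{"claw":0.087,"translation":[0,0.15,0],"dr":[0,0,0]},{"claw":0.087,"translation":[0,0.185,0],"dr":[0,0,0]},{"claw":0.087,"translation":[0,0.206,0],"dr":[0,0,0]},{"claw":0.087,"translation":[0,0.206,0],"dr":[0,0,0]},{"claw":0.087,"translation":[0,0.206,0],"dr":[0,0,0]}]' 20; python3 go.py 0.4573 -0.1208 0.0433 -150
```

```text
time_s: 33.33
ee_pos: [0.4579, -0.1211, 0.0449]
tcp_rot: [-1.569, -0.002, -2.617]
ft_force: [1.0, 0.0, 0.1]
finger_gap: 0.999
t 33.33 pos [ 0.4579 -0.1211  0.0449] yaw -149.95 F [1.  0.  0.1] gap 0.999 q7 -0.39
translation [0.0004, 0.0016, -0.0006] dr [-0.0021, 0.0009, 0.0016]
```

```bash
python3 -m crank '[{"claw":0.045,"translation":[0,0.001,0],"dr":[0,0,0]},{"claw":0.045,"translation":[0,0.001,0],"dr":[0,0,0]},{"claw":0.045,"translation":[0,0.001,0],"dr":[0,0,0]},{"claw":0.045,"translation":[0,0.001,0],"dr":[0,0,0]},{"claw":0.045,"translation":[0,0.001,0],"dr":[0,0,0]},{"claw":0.045,"translation":[0,0.001,0],"dr":[0,0,0]}]' 20; python3 go.py 0.458 0.1788 0.2 -81.7
```

```text
time_s: 34.08
ee_pos: [0.4574, -0.121, 0.0435]
tcp_rot: [-1.57, -0.002, -2.618]
ft_force: [-0.7, -0.0, 5.5]
finger_gap: 0.704
t 34.08 pos [ 0.4574 -0.121   0.0435] yaw -149.99 F [-0.7 -0.   5.5] gap 0.704 q7 -0.39
translation [-0.1502, -0.1571, -0.2591] dr [0.0002, -1.1918, 0.0025]
```

```bash
python3 -m crank '[{"claw":0.045,"translation":[0,-0.02,0],"dr":[0,0,0]},{"claw":0.045,"translation":[0,-0.06,0],"dr":[0,0,0]},{"claw":0.045,"translation":[0,-0.11,0],"dr":[0,0,0]},{"claw":0.045,"translation":[0,-0.16,0],"dr":[0,0,0]},{"claw":0.045,"translation":[0,-0.16,0],"dr":[0,0,0]}]' 30; python3 go.py 0.458 0.1788 0.2 -81.7; python3 - <<'E'
from m import *
from cell import cams
d=cams.snapshot("side"); cv2.imwrite("pics/side10.png",d["frame"][:,:,::-1])
E
```

```text
time_s: 34.7
ee_pos: [0.4596, -0.1212, 0.206]
tcp_rot: [-1.566, 0.004, -2.617]
ft_force: [0.1, 0.3, -1.1]
finger_gap: 0.703
t 34.7 pos [ 0.4596 -0.1212  0.206 ] yaw -149.97 F [ 0.1  0.3 -1.1] gap 0.703 q7 -0.66
translation [-0.1488, 0.0054, -0.2606] dr [-0.0064, -1.1915, -0.001]
```

View pics/side10.png

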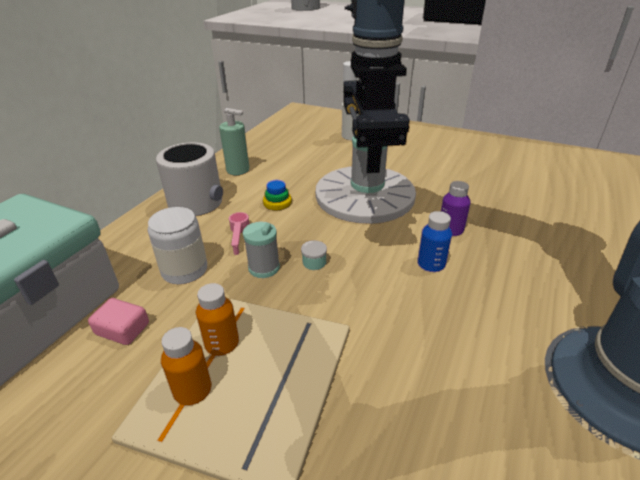

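```bash
python3 go.py 0.49 0.08 0.2 -110
```

```text
t 34.75 pos [ 0.4578 -0.1205  0.2039] yaw -149.95 F [-0.3  0.2 -2.3] gap 0.703 q7 -0.66
translation [-0.1282, 0.0036, -0.1574] dr [-0.0016, -0.6973, 0.0006]
```

```bash
python3 -m crank '[{"claw":0.045,"translation":[-0.03,0,-0.04],"dr":[0,-0.17,0]},{"claw":0.045,"translation":[-0.06,0,-0.08],"dr":[0,-0.34,0]},{"claw":0.045,"translation":[-0.095,0,-0.12],"dr":[0,-0.51,0]},{"claw":0.045,"translation":[-0.128,0,-0.157],"dr":[0,-0.69,0]},{"claw":0.045,"translation":[-0.128,0,-0.157],"dr":[0,-0.697,0]}]' 30;  python3 go.py 0.445 0.2678 0.2 -81.7
```

```text
time_s: 35.38
ee_pos: [0.4886, 0.0837, 0.2001]
tcp_rot: [-1.575, -0.005, -1.912]
ft_force: [-0.5, -2.0, -3.1]
finger_gap: 0.7
t 35.38 pos [0.4886 0.0837 0.2001] yaw -109.56 F [-0.5 -2.  -3.1] gap 0.7 q7 -0.42
translation [-0.1589, -0.0002, -0.1027] dr [0.0055, -0.4863, 0.0039]
```

```bash
python3 -m crank '[{"claw":0.045,"translation":[-0.05,0,-0.032],"dr":[0,-0.16,0]},{"claw":0.045,"translation":[-0.1,0,-0.065],"dr":[0,-0.32,0]},{"claw":0.045,"translation":[-0.159,0,-0.103],"dr":[0.005,-0.486,0.004]},{"claw":0.045,"translation":[-0.159,0,-0.103],"dr":[0.005,-0.486,0.004]},{"claw":0.045,"translation":[-0.159,0.03,-0.103],"dr":[0.005,-0.486,0.004]},{"claw":0.045,"translation":[-0.159,0.08,-0.103],"dr":[0.005,-0.486,0.004]},{"claw":0.045,"translation":[-0.159,0.115,-0.103],"dr":[0.005,-0.486,0.004]},{"claw":0.045,"translation":[-0.159,0.13,-0.103],"dr":[0.005,-0.486,0.004]},{"claw":0.045,"translation":[-0.159,0.13,-0.103],"dr":[0.005,-0.486,0.004]}]' 30;  python3 go.py 0.445 0.2678 0.0585 -81.7
```

```text
time_s: 36.5
ee_pos: [0.4469, 0.2622, 0.0712]
tcp_rot: [-1.569, -0.002, -1.437]
ft_force: [-0.5, -0.5, -1.7]
finger_gap: 0.7
t 36.5 pos [0.4469 0.2622 0.0712] yaw -82.32 F [-0.5 -0.5 -1.7] gap 0.7 q7 -0.23
translation [-0.0058, 0.0127, -0.0011] dr [-0.0014, -0.0108, 0.0015]
```

```bash
python3 -m crank '[{"claw":0.045,"translation":[-0.005,0.004,-0.001],"dr":[-0.001,-0.01,0.001]},{"claw":0.045,"translation":[-0.005,0.009,-0.001],"dr":[-0.001,-0.01,0.001]},{"claw":0.045,"translation":[-0.005,0.0125,-0.001],"dr":[-0.001,-0.01,0.001]},{"claw":0.045,"translation":[-0.005,0.0135,-0.001],"dr":[-0.001,-0.01,0.001]},{"claw":0.045,"translation":[-0.005,0.0135,-0.001],"dr":[-0.001,-0.01,0.001]}]' 30;  python3 go.py 0.445 0.2678 0.0585 -81.7
```

```text
time_s: 37.12
ee_pos: [0.4458, 0.2692, 0.0594]
tcp_rot: [-1.567, 0.003, -1.424]
ft_force: [-1.4, 2.0, 4.6]
finger_gap: 0.704
t 37.12 pos [0.4458 0.2692 0.0594] yaw -81.62 F [-1.4  2.   4.6] gap 0.704 q7 -0.22
translation [0.0013, 0.0009, -0.001] dr [-0.0034, 0.0014, -0.0026]
```

```bash
python3 -m crank '[{"claw":0.045,"translation":[0,-0.0005,0],"dr":[0,0,0]},{"claw":0.085,"translation":[0,-0.0005,0],"dr":[0,0,0]},{"claw":0.085,"translation":[0,-0.0005,0],"dr":[0,0,0]},{"claw":0.085,"translation":[0,-0.0005,0],"dr":[0,0,0]},{"claw":0.085,"translation":[0,-0.03,0],"dr":[0,0,0]},{"claw":0.085,"translation":[0,-0.08,0],"dr":[0,0,0]},{"claw":0.085,"translation":[0,-0.14,0],"dr":[0,0,0]},{"claw":0.085,"translation":[0,-0.2,0],"dr":[0,0,0]},{"claw":0.085,"translation":[0,-0.22,0],"dr":[0,0,0]},{"claw":0.085,"translation":[0,-0.22,0],"dr":[0,0,0]}]' 20;  python3 go.py 0.56 0.07 0.27 -81.7
```

```text
time_s: 38.38
ee_pos: [0.4458, 0.2684, 0.2803]
tcp_rot: [-1.565, 0.004, -1.425]
ft_force: [0.3, 0.2, -0.2]
finger_gap: 0.976
t 38.38 pos [0.4458 0.2684 0.2803] yaw -81.64 F [ 0.3  0.2 -0.2] gap 0.976 q7 -0.38
translation [0.2129, 0.01, 0.0841] dr [-0.0059, 0.0011, -0.0037]
```

```bash
python3 -m crank '[{"claw":0.087,"translation":[0.055,0.003,0.02],"dr":[-0.005,0.18,-0.003]},{"claw":0.087,"translation":[0.11,0.005,0.04],"dr":[-0.005,0.36,-0.003]},{"claw":0.087,"translation":[0.16,0.008,0.06],"dr":[-0.005,0.54,-0.003]},{"claw":0.087,"translation":[0.213,0.01,0.084],"dr":[-0.005,0.72,-0.003]},{"claw":0.087,"translation":[0.213,0.01,0.084],"dr":[-0.005,0.9,-0.003]},{"claw":0.087,"translation":[0.213,0.01,0.084],"dr":[-0.005,1.08,-0.003]},{"claw":0.087,"translation":[0.213,0.01,0.084],"dr":[-0.005,1.26,-0.003]},{"claw":0.087,"translation":[0.213,0.01,0.084],"dr":[-0.005,1.44,-0.003]},{"claw":0.087,"translation":[0.213,0.01,0.084],"dr":[-0.005,1.54,-0.003]},{"claw":0.087,"translation":[0.213,0.01,0.084],"dr":[-0.005,1.54,-0.003]}]' 20;  python3 go.py 0.621 -0.002 0.24 -170; python3 - <<'E'
from m import *
from cell import cams
for n in("side","top","wrist"):
    d=cams.snapshot(n); np.savez(f"pics/{n}11.npz",**d); cv2.imwrite(f"pics/{n}11.png",d["frame"][:,:,::-1])
    W=(worldf if n=="wrist" else world)(d)
    for k,p,z in(("c1",(.621,-.002),.0905),("c2",(.445,.268),.1055)):
        P=W[layer(W,p,.06,z-.005,z+.005)]; print(n,k,len(P),circ(P) if len(P) else 0)
E
```

```text
time_s: 39.62
ee_pos: [0.5582, 0.0695, 0.2669]
tcp_rot: [-1.572, -0.005, -2.964]
ft_force: [0.3, 0.0, -0.6]
finger_gap: 1.003
t 39.62 pos [0.5582 0.0695 0.2669] yaw -169.82 F [ 0.3  0.  -0.6] gap 1.003 q7 -1.31
translation [-0.0493, 0.0265, 0.0815] dr [0.0015, 0.0032, 0.0055]
side c1 499 (array([619.9,  -1.9]), 31.8, array([619.2,   3.5]))
side c2 1529 (array([445.4, 272.4]), 32.1, array([440.6, 276. ]))
top c1 210 (array([620.2,  -5.2]), 30.7, array([619.6, -20.4]))
top c2 0 0
wrist c1 2912 (array([621.1,  -1.5]), 31.2, array([623.1,   0. ]))
wrist c2 1208 (array([445.4, 272.1]), 31.7, array([453.4, 271.7]))
```

View pics/side11.png

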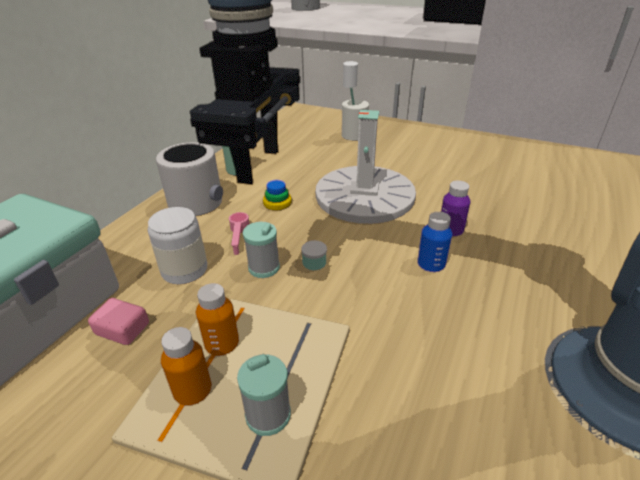

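View pics/wrist11.png

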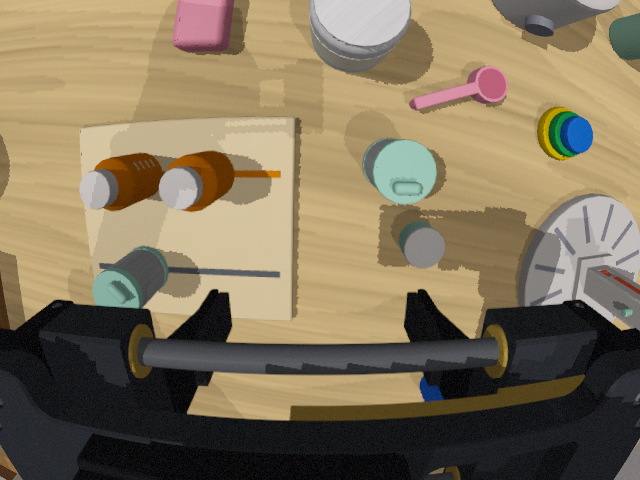

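```bash
python3 -m crank '[{"claw":0.087,"translation":[-0.03,0.01,0.04],"dr":[0,0,0]},{"claw":0.087,"translation":[-0.05,0.02,0.081],"dr":[0,0,0]},{"claw":0.087,"translation":[-0.05,0.0265,0.081],"dr":[0,0,0]},{"claw":0.087,"translation":[-0.05,0.0265,0.081],"dr":[0,0,0]},{"claw":0.087,"translation":[-0.05,0.07,0.081],"dr":[0,0,0]},{"claw":0.087,"translation":[-0.05,0.11,0.081],"dr":[0,0,0]},{"claw":0.087,"translation":[-0.05,0.11,0.081],"dr":[0,0,0]}]' 20; python3 go.py 0.621 -0.0017 0.043 -170
```

```text
time_s: 40.65
ee_pos: [0.62, 0.0012, 0.1561]
tcp_rot: [-1.575, -0.008, -2.962]
ft_force: [-1.2, 0.4, -0.5]
finger_gap: 1.006
t 40.65 pos [0.62   0.0012 0.1561] yaw -169.71 F [-1.2  0.4 -0.5] gap 1.006 q7 -1.05
translation [-0.0014, 0.113, 0.0036] dr [0.0046, 0.005, 0.0081]
```

```bash
python3 -m crank '[{"claw":0.087,"translation":[-0.001,0.04,0.003],"dr":[0.002,0.004,0.005]},{"claw":0.087,"translation":[-0.001,0.08,0.003],"dr":[0.002,0.004,0.005]},{"claw":0.087,"translation":[-0.001,0.1,0.003],"dr":[0.002,0.004,0.005]},{"claw":0.087,"translation":[-0.001,0.113,0.003],"dr":[0.002,0.004,0.005]},{"claw":0.087,"translation":[-0.001,0.113,0.003],"dr":[0.002,0.004,0.005]},{"claw":0.087,"translation":[-0.001,0.113,0.003],"dr":[0.002,0.004,0.005]}]' 20; python3 go.py 0.621 -0.0017 0.043 -170
```

```text
time_s: 41.4
ee_pos: [0.6246, -0.0038, 0.0467]
tcp_rot: [-1.571, 0.005, -2.969]
ft_force: [-0.6, -0.1, -0.2]
finger_gap: 0.997
t 41.4 pos [ 0.6246 -0.0038  0.0467] yaw -170.1 F [-0.6 -0.1 -0.2] gap 0.997 q7 -0.95
translation [0.0032, 0.0037, -0.0027] dr [0.0004, -0.0017, -0.0051]
```

```bash
python3 -m crank '[{"claw":0.087,"translation":[0.003,0.002,-0.002],"dr":[0,0,-0.003]},{"claw":0.087,"translation":[0.003,0.002,-0.002],"dr":[0,0,-0.003]},{"claw":0.045,"translation":[0.003,0.002,-0.002],"dr":[0,0,-0.003]},{"claw":0.045,"translation":[0.003,0.002,-0.002],"dr":[0,0,-0.003]},{"claw":0.045,"translation":[0.003,0.002,-0.002],"dr":[0,0,-0.003]},{"claw":0.045,"translation":[0.003,0.002,-0.002],"dr":[0,0,-0.003]},{"claw":0.045,"translation":[0.003,0.002,-0.002],"dr":[0,0,-0.003]},{"claw":0.045,"translation":[0.003,0.002,-0.002],"dr":[0,0,-0.003]}]' 30; python3 go.py 0.621 -0.0017 0.2 -170
```

```text
time_s: 42.4
ee_pos: [0.6203, -0.0021, 0.0434]
tcp_rot: [-1.572, -0.0, -2.969]
ft_force: [-0.3, 0.8, 0.8]
finger_gap: 0.707
t 42.4 pos [ 0.6203 -0.0021  0.0434] yaw -170.1 F [-0.3  0.8  0.8] gap 0.707 q7 -0.95
translation [-0.0007, -0.1566, -0.0004] dr [0.0007, -0.0017, 0.0002]
```

```bash
python3 -m crank '[{"claw":0.045,"translation":[0,-0.02,0],"dr":[0,0,0]},{"claw":0.045,"translation":[0,-0.06,0],"dr":[0,0,0]},{"claw":0.045,"translation":[0,-0.11,0],"dr":[0,0,0]},{"claw":0.045,"translation":[0,-0.165,0],"dr":[0,0,0]},{"claw":0.045,"translation":[0,-0.165,0],"dr":[0,-0.18,0]},{"claw":0.045,"translation":[0,-0.165,0],"dr":[0,-0.36,0]},{"claw":0.045,"translation":[0,-0.165,0],"dr":[0,-0.54,0]},{"claw":0.045,"translation":[0,-0.165,0],"dr":[0,-0.72,0]}]' 30; python3 go.py 0.458 0.1788 0.21 -81.7
```

```text
time_s: 43.4
ee_pos: [0.62, -0.0028, 0.2094]
tcp_rot: [-1.571, 0.0, -2.244]
ft_force: [-0.1, 0.2, -1.8]
finger_gap: 0.704
t 43.4 pos [ 0.62   -0.0028  0.2094] yaw -128.55 F [-0.1  0.2 -1.8] gap 0.704 q7 -0.46
translation [-0.041, -0.0005, -0.2399] dr [-0.0001, -0.8177, -0.0005]
```

```bash
python3 -m crank '[{"claw":0.045,"translation":[-0.01,0,-0.05],"dr":[0,-0.17,0]},{"claw":0.045,"translation":[-0.02,0,-0.1],"dr":[0,-0.34,0]},{"claw":0.045,"translation":[-0.03,0,-0.15],"dr":[0,-0.51,0]},{"claw":0.045,"translation":[-0.036,0,-0.2],"dr":[0,-0.68,0]},{"claw":0.045,"translation":[-0.041,0,-0.24],"dr":[0,-0.818,0]},{"claw":0.045,"translation":[-0.041,0,-0.24],"dr":[0,-0.818,0]},{"claw":0.045,"translation":[-0.041,0,-0.24],"dr":[0,-0.818,0]}]' 30; python3 go.py 0.458 0.1788 0.07 -81.7
```

```text
time_s: 44.28
ee_pos: [0.4598, 0.1792, 0.2093]
tcp_rot: [-1.57, 0.001, -1.433]
ft_force: [0.3, -0.3, -1.7]
finger_gap: 0.7
t 44.27 pos [0.4598 0.1792 0.2093] yaw -82.09 F [ 0.3 -0.3 -1.7] gap 0.7 q7 -0.21
translation [0.0003, 0.1393, -0.002] dr [-0.0012, -0.0068, -0.0005]
```

```bash
python3 -m crank '[{"claw":0.045,"translation":[0,0.04,-0.0015],"dr":[0,-0.007,0]},{"claw":0.045,"translation":[0,0.09,-0.0015],"dr":[0,-0.007,0]},{"claw":0.045,"translation":[0,0.125,-0.0015],"dr":[0,-0.007,0]},{"claw":0.045,"translation":[0,0.139,-0.0015],"dr":[0,-0.007,0]},{"claw":0.045,"translation":[0,0.139,-0.0015],"dr":[0,-0.007,0]},{"claw":0.045,"translation":[0,0.139,-0.0015],"dr":[0,-0.007,0]}]' 30; python3 go.py 0.458 0.1788 0.0585 -81.7
```

```text
time_s: 45.02
ee_pos: [0.4591, 0.1802, 0.0709]
tcp_rot: [-1.568, 0.002, -1.425]
ft_force: [0.3, -0.1, -1.5]
finger_gap: 0.698
t 45.02 pos [0.4591 0.1802 0.0709] yaw -81.63 F [ 0.3 -0.1 -1.5] gap 0.698 q7 -0.08
translation [0.0012, 0.0124, -0.0013] dr [-0.0026, 0.0012, -0.0015]
```

```bash
python3 -m crank '[{"claw":0.045,"translation":[0.001,0.005,-0.0005],"dr":[0,0,0]},{"claw":0.045,"translation":[0.001,0.009,-0.0005],"dr":[0,0,0]},{"claw":0.045,"translation":[0.001,0.012,-0.0005],"dr":[0,0,0]},{"claw":0.045,"translation":[0.001,0.013,-0.0005],"dr":[0,0,0]},{"claw":0.045,"translation":[0.001,0.013,-0.0005],"dr":[0,0,0]}]' 30; python3 go.py 0.458 0.1788 0.0585 -81.7
```

```text
time_s: 45.65
ee_pos: [0.4572, 0.1797, 0.0582]
tcp_rot: [-1.571, 0.003, -1.424]
ft_force: [-5.7, -0.5, 15.3]
finger_gap: 0.704
t 45.65 pos [0.4572 0.1797 0.0582] yaw -81.56 F [-5.7 -0.5 15.3] gap 0.704 q7 -0.06
translation [0.001, -0.0003, 0.0007] dr [0.0007, 0.0024, -0.0026]
```

```bash
python3 -m crank '[{"claw":0.045,"translation":[0,-0.0022,0],"dr":[0,0,0]},{"claw":0.085,"translation":[0,-0.0022,0],"dr":[0,0,0]},{"claw":0.085,"translation":[0,-0.0022,0],"dr":[0,0,0]},{"claw":0.085,"translation":[0,-0.0022,0],"dr":[0,0,0]},{"claw":0.085,"translation":[0,-0.03,0],"dr":[0,0,0]},{"claw":0.085,"translation":[0,-0.08,0],"dr":[0,0,0]},{"claw":0.085,"translation":[0,-0.14,0],"dr":[0,0,0]},{"claw":0.085,"translation":[0,-0.2,0],"dr":[0,0,0]},{"claw":0.085,"translation":[0,-0.23,0],"dr":[0,0,0]},{"claw":0.085,"translation":[0,-0.23,0],"dr":[0,0,0]}]' 20;  python3 go.py 0.65 -0.2 0.30 -150
```

```text
time_s: 46.9
ee_pos: [0.4587, 0.1793, 0.289]
tcp_rot: [-1.566, 0.003, -1.424]
ft_force: [-0.1, -1.0, -0.4]
finger_gap: 0.975
t 46.9 pos [0.4587 0.1793 0.289 ] yaw -81.57 F [-0.1 -1.  -0.4] gap 0.975 q7 -0.25
translation [0.4032, -0.0117, 0.1337] dr [-0.0023, 1.1942, -0.0058]
```

```bash
python3 -m crank '[{"claw":0.087,"translation":[0.06,0,0.02],"dr":[0,0.18,0]},{"claw":0.087,"translation":[0.12,0,0.04],"dr":[0,0.36,0]},{"claw":0.087,"translation":[0.18,0,0.06],"dr":[0,0.54,0]},{"claw":0.087,"translation":[0.24,-0.005,0.08],"dr":[0,0.72,0]},{"claw":0.087,"translation":[0.3,-0.01,0.1],"dr":[0,0.9,0]},{"claw":0.087,"translation":[0.36,-0.012,0.12],"dr":[0,1.08,0]},{"claw":0.087,"translation":[0.403,-0.012,0.134],"dr":[0,1.194,0]},{"claw":0.087,"translation":[0.403,-0.012,0.134],"dr":[0,1.194,0]}]' 20;  python3 go.py 0.62 -0.31 0.26 -164
python3 - <<'E'
from m import *
from cell import cams
for n in("side","top","wrist"):
    d=cams.snapshot(n); np.savez(f"pics/{n}12.npz",**d); cv2.imwrite(f"pics/{n}12.png",d["frame"][:,:,::-1])
    W=(worldf if n=="wrist" else world)(d)
    for k,p,z in(("cB",(.458,.179),.1055),("cA",(.445,.272),.1055),("b1",(.5638,.2852),.125),("b2",(.5768,.1962),.125)):
        P=W[layer(W,p,.04,z-.005,z+.005)]; print(n,k,len(P),circ(P) if len(P) else 0)
E
```

```text
time_s: 47.9
ee_pos: [0.6478, -0.205, 0.2954]
tcp_rot: [-1.571, -0.006, -2.625]
ft_force: [1.3, 0.2, 0.2]
finger_gap: 1.002
t 47.9 pos [ 0.6478 -0.205   0.2954] yaw -150.4 F [1.3 0.2 0.2] gap 1.002 q7 -0.48
translation [0.0758, 0.0359, 0.0775] dr [-0.0007, 0.2373, 0.0057]
side cB 1088 (array([456.3, 180.3]), 31.5, array([453.8, 185.6]))
side cA 855 (array([468.5, 258.3]), 28.8, array([464. , 261.6]))
side b1 595 (array([562.4, 283.7]), 19.7, array([561.1, 285.7]))
side b2 431 (array([575.4, 196.1]), 19.2, array([573.8, 197.9]))
top cB 708 (array([456.3, 179. ]), 31.1, array([455.7, 180.1]))
top cA 383 (array([466.7, 258.3]), 28.3, array([464.5, 259.3]))
top b1 298 (array([563. , 283.9]), 19.3, array([562.7, 282.9]))
top b2 294 (array([575.8, 195.5]), 19.1, array([575.3, 195.2]))
wrist cB 338 (array([460.2, 167.7]), 28.3, array([464.1, 159.6]))
wrist cA 0 0
wrist b1 0 0
wrist b2 197 (array([577.6, 192.3]), 18.2, array([581.5, 184.3]))
```

View pics/top12.png

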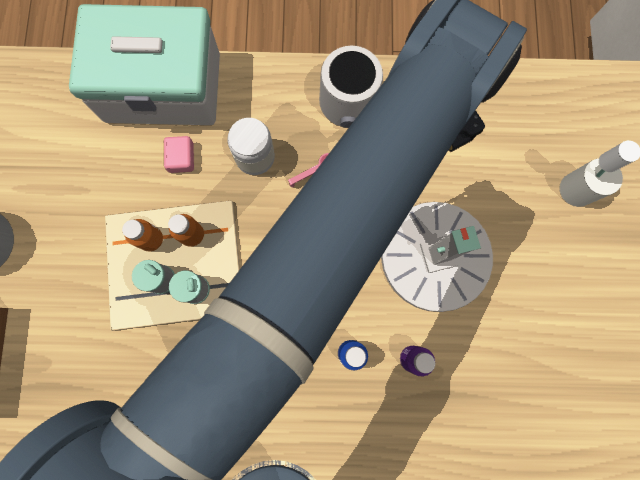

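View pics/wrist12.png

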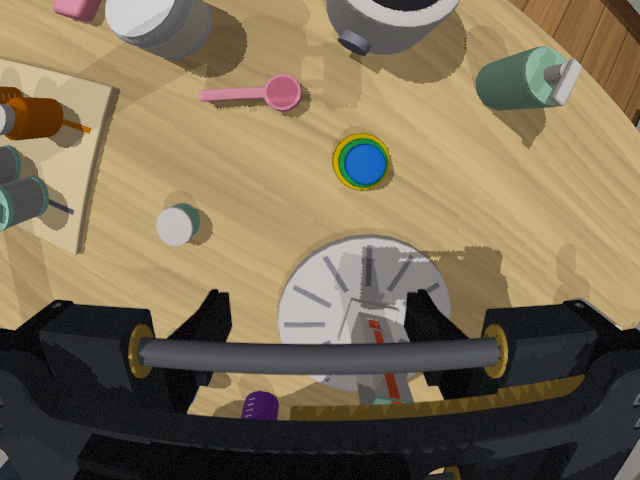

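```bash
python3 - <<'E'
from m import *
d=dict(np.load("pics/wrist12.npz"))
cv2.imwrite("pics/c12.png",cv2.resize(d["frame"][290:410,320:440,::-1],None,fx=5,fy=5,interpolation=cv2.INTER_CUBIC))
for n in("top","side"):
    d=dict(np.load(f"pics/{n}12.npz"));W=world(d)
    P=W[layer(W,(.48,.25),.05,.101,.11)]; P=P[(P[:,1]>.213)]; print(circ(P), np.median(P[:,2]))
    cv2.imwrite(f"pics/{n}12c.png",cv2.resize(d["frame"][(190 if n=="top" else 270):(340 if n=="top" else 480),(90 if n=="top" else 110):(260 if n=="top" else 360),::-1],None,fx=3,fy=3,interpolation=cv2.INTER_CUBIC))
E
```

```text
(array([476. , 253.1]), 31.1, array([474.2, 253. ])) 0.1046490020950811
(array([476.4, 254.1]), 31.8, array([471.5, 257.8])) 0.1054171477634463
```

View pics/c12.png

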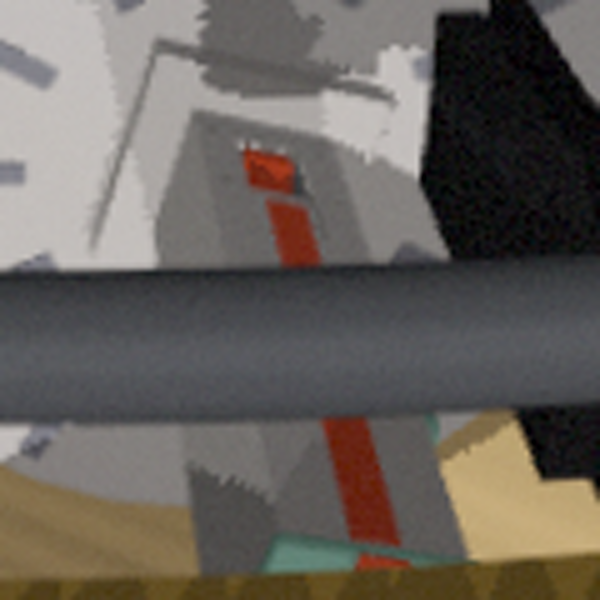

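View pics/side12c.png

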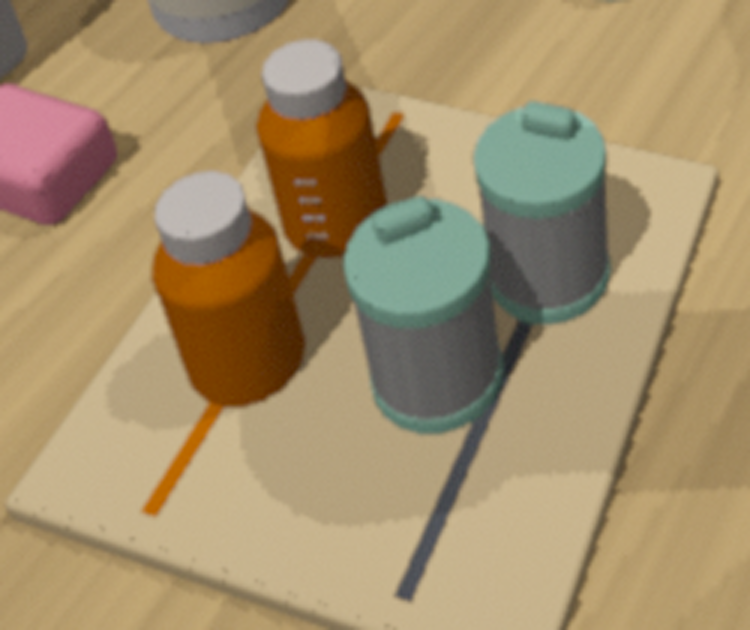

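```bash
python3 go.py 0.476 0.2535 0.28 -140
```

```text
t 48.05 pos [ 0.6485 -0.1989  0.2967] yaw -149.92 F [-1.1 -0.3 -0.2] gap 0.998 q7 -0.48
translation [-0.0775, 0.0181, -0.4779] dr [0.0033, -0.1731, 0.0011]
```

```bash
python3 -m crank '[{"claw":0.08,"translation":[-0.0775,0.018,-0.478],"dr":[0,-0.173,0]},{"claw":0.08,"translation":[-0.0775,0.018,-0.478],"dr":[0,-0.173,0]},{"claw":0.08,"translation":[-0.0775,0.018,-0.478],"dr":[0,-0.173,0]},{"claw":0.08,"translation":[-0.0775,0.018,-0.478],"dr":[0,-0.173,0]},{"claw":0.08,"translation":[-0.0775,0.018,-0.478],"dr":[0,-0.173,0]},{"claw":0.08,"translation":[-0.0775,0.018,-0.478],"dr":[0,-0.173,0]},{"claw":0.08,"translation":[-0.0775,0.018,-0.478],"dr":[0,-0.173,0]},{"claw":0.08,"translation":[-0.0775,0.018,-0.478],"dr":[0,-0.173,0]},{"claw":0.08,"translation":[-0.0775,0.018,-0.478],"dr":[0,-0.173,0]},{"claw":0.08,"translation":[-0.0775,0.018,-0.478],"dr":[0,-0.173,0]}]' 30
python3 -m crank '[{"claw":0.08,"translation":[0,0,0],"dr":[0,0,0]},{"claw":0.08,"translation":[0,0,0],"dr":[0,0,0]},{"claw":0.08,"translation":[0,0,0],"dr":[0,0,0]}]'
python3 go.py 0.476 0.2535 0.17 -140
python3 - <<'E'
from m import *
from cell import cams
for n in("side","wrist"):
    d=cams.snapshot(n); np.savez(f"pics/{n}13.npz",**d); cv2.imwrite(f"pics/{n}13.png",d["frame"][:,:,::-1])
    W=(worldf if n=="wrist" else world)(d)
    P=W[layer(W,(.48,.253),.045,.101,.11)]; P=P[(P[:,1]>.213)]; print(n,circ(P))
E
```

```text
time_s: 49.3
ee_pos: [0.476, 0.2527, 0.2806]
tcp_rot: [-1.572, 0.0, -2.443]
ft_force: [1.5, -0.2, -0.2]
finger_gap: 0.922
time_s: 49.68
ee_pos: [0.4772, 0.2518, 0.2807]
tcp_rot: [-1.572, 0.0, -2.446]
ft_force: [-0.0, -0.6, -0.2]
finger_gap: 0.922
t 49.67 pos [0.4772 0.2518 0.2807] yaw -140.15 F [-0.  -0.6 -0.2] gap 0.922 q7 -1.26
translation [-0.0001, 0.1107, -0.002] dr [0.0008, -0.0027, -0.0003]
side (array([475.7, 253.5]), 31.2, array([471.5, 257.7]))
wrist (array([476.3, 253.9]), 31.2, array([475.9, 255.8]))
```

View pics/wrist13.png

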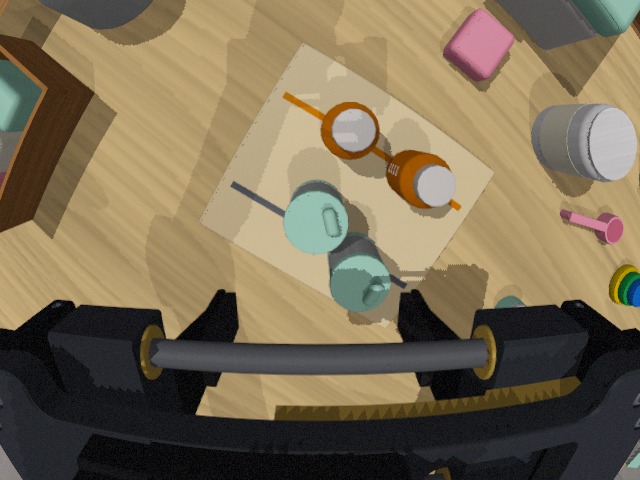

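```bash
python3 -m crank '[{"claw":0.08,"translation":[0,0.05,-0.002],"dr":[0,0,0]},{"claw":0.08,"translation":[0,0.1,-0.002],"dr":[0,0,0]},{"claw":0.08,"translation":[0,0.14,-0.002],"dr":[0,0,0]},{"claw":0.08,"translation":[0,0.14,-0.002],"dr":[0,0,0]},{"claw":0.08,"translation":[0,0.14,-0.002],"dr":[0,0,0]}]'; python3 go.py 0.476 0.2536 0.0685 -140
```

```text
time_s: 50.4
ee_pos: [0.4769, 0.2544, 0.1421]
tcp_rot: [-1.571, 0.003, -2.445]
ft_force: [1.0, 1.0, -0.4]
finger_gap: 0.92
t 50.4 pos [0.4769 0.2544 0.1421] yaw -140.09 F [ 1.   1.  -0.4] gap 0.92 q7 -1.14
translation [0.0014, 0.0736, 0.0001] dr [0.0002, -0.0017, -0.0026]
```

```bash
python3 -m crank '[{"claw":0.08,"translation":[0.001,0.03,0],"dr":[0,0,0]},{"claw":0.08,"translation":[0.001,0.055,0],"dr":[0,0,0]},{"claw":0.08,"translation":[0.001,0.0735,0],"dr":[0,0,0]},{"claw":0.08,"translation":[0.001,0.0735,0],"dr":[0,0,0]},{"claw":0.08,"translation":[0.001,0.0735,0],"dr":[0,0,0]}]'; python3 go.py 0.476 0.2536 0.0685 -140
```

```text
time_s: 51.02
ee_pos: [0.4758, 0.254, 0.0683]
tcp_rot: [-1.571, 0.002, -2.445]
ft_force: [0.5, 0.2, -0.1]
finger_gap: 0.919
t 51.02 pos [0.4758 0.254  0.0683] yaw -140.08 F [ 0.5  0.2 -0.1] gap 0.919 q7 -1.05
translation [0.0001, -0.0002, 0.0004] dr [0.0005, -0.0014, -0.0025]
```

```bash
python3 -m crank '[{"claw":0.045,"translation":[0,0,0],"dr":[0,0,0]},{"claw":0.045,"translation":[0,0,0],"dr":[0,0,0]},{"claw":0.045,"translation":[0,0,0],"dr":[0,0,0]},{"claw":0.045,"translation":[0,0,0],"dr":[0,0,0]},{"claw":0.045,"translation":[0,0,0],"dr":[0,0,0]},{"claw":0.045,"translation":[0,-0.015,0],"dr":[0,0,0]},{"claw":0.045,"translation":[0,-0.03,0],"dr":[0,0,0]},{"claw":0.045,"translation":[0,-0.03,0],"dr":[0,0,0]}]' 30; python3 go.py 0.4448 0.2692 0.0983 -140
```

```text
time_s: 52.02
ee_pos: [0.4757, 0.2542, 0.0987]
tcp_rot: [-1.571, 0.003, -2.444]
ft_force: [-0.4, -0.4, -2.5]
finger_gap: 0.693
t 52.02 pos [0.4757 0.2542 0.0987] yaw -140.06 F [-0.4 -0.4 -2.5] gap 0.693 q7 -1.09
translation [0.0141, 0.0004, -0.0314] dr [0.0007, -0.001, -0.0034]
```

```bash
python3 -m crank '[{"claw":0.045,"translation":[0.007,0,-0.016],"dr":[0,0,0]},{"claw":0.045,"translation":[0.014,0,-0.0315],"dr":[0,0,0]},{"claw":0.045,"translation":[0.014,0,-0.0315],"dr":[0,0,0]},{"claw":0.045,"translation":[0.014,0.01,-0.0315],"dr":[0,0,0]},{"claw":0.045,"translation":[0.014,0.02,-0.0315],"dr":[0,0,0]},{"claw":0.045,"translation":[0.014,0.025,-0.0315],"dr":[0,0,0]},{"claw":0.045,"translation":[0.014,0.025,-0.0315],"dr":[0,0,0]}]' 30; python3 go.py 0.4448 0.2692 0.0683 -140
```

```text
time_s: 52.9
ee_pos: [0.4438, 0.2682, 0.0715]
tcp_rot: [-1.571, -0.001, -2.445]
ft_force: [-0.1, -0.1, -1.6]
finger_gap: 0.696
t 52.9 pos [0.4438 0.2682 0.0715] yaw -140.11 F [-0.1 -0.1 -1.6] gap 0.696 q7 -1.12
translation [-0.0014, 0.0032, -0.0002] dr [0.0004, -0.002, 0.0011]
```

```bash
python3 -m crank '[{"claw":0.045,"translation":[-0.001,0.002,0],"dr":[0,0,0]},{"claw":0.045,"translation":[-0.001,0.0035,0],"dr":[0,0,0]},{"claw":0.045,"translation":[-0.001,0.004,0],"dr":[0,0,0]},{"claw":0.045,"translation":[-0.001,0.004,0],"dr":[0,0,0]}]' 30; python3 go.py 0.4448 0.2692 0.0683 -140
```

```text
time_s: 53.4
ee_pos: [0.4446, 0.2694, 0.0682]
tcp_rot: [-1.572, 0.0, -2.445]
ft_force: [-0.4, 0.6, -1.5]
finger_gap: 0.691
t 53.4 pos [0.4446 0.2694 0.0682] yaw -140.07 F [-0.4  0.6 -1.5] gap 0.691 q7 -1.11
translation [-0.0, -0.0001, 0.0003] dr [0.0008, -0.0013, -0.0003]
```

```bash
python3 -m crank '[{"claw":0.045,"translation":[0,0.001,0],"dr":[0,0,0]},{"claw":0.045,"translation":[0,0.0015,0],"dr":[0,0,0]},{"claw":0.045,"translation":[0,0.0015,0],"dr":[0,0,0]}]' 30; python3 go.py 0.4448 0.2692 0.0683 -140
```

```text
time_s: 53.78
ee_pos: [0.4449, 0.2695, 0.0674]
tcp_rot: [-1.572, 0.001, -2.445]
ft_force: [-1.0, -1.2, 5.2]
finger_gap: 0.689
t 53.77 pos [0.4449 0.2695 0.0674] yaw -140.09 F [-1.  -1.2  5.2] gap 0.689 q7 -1.11
translation [0.0003, -0.0009, 0.0001] dr [0.0013, -0.0015, -0.0009]
```

```bash
python3 -m crank '[{"claw":0.045,"translation":[0,-0.0008,0],"dr":[0,0,0]},{"claw":0.082,"translation":[0,-0.0008,0],"dr":[0,0,0]},{"claw":0.082,"translation":[0,-0.0008,0],"dr":[0,0,0]},{"claw":0.082,"translation":[0,-0.0008,0],"dr":[0,0,0]},{"claw":0.082,"translation":[0,-0.03,0],"dr":[0,0,0]},{"claw":0.082,"translation":[0,-0.08,0],"dr":[0,0,0]},{"claw":0.082,"translation":[0,-0.14,0],"dr":[0,0,0]},{"claw":0.082,"translation":[0,-0.2,0],"dr":[0,0,0]},{"claw":0.082,"translation":[0,-0.23,0],"dr":[0,0,0]},{"claw":0.082,"translation":[0,-0.23,0],"dr":[0,0,0]}]' 20;  python3 go.py 0.55 -0.05 0.32 -130
```

```text
time_s: 55.02
ee_pos: [0.446, 0.2698, 0.2991]
tcp_rot: [-1.572, 0.006, -2.445]
ft_force: [0.6, -0.7, 0.4]
finger_gap: 0.939
t 55.02 pos [0.446  0.2698 0.2991] yaw -140.07 F [ 0.6 -0.7  0.4] gap 0.939 q7 -1.35
translation [0.1254, -0.0221, 0.312] dr [0.0011, -0.1757, -0.0059]
```

```bash
python3 -m crank '[{"claw":0.082,"translation":[0.125,-0.022,0.312],"dr":[0,-0.176,0]},{"claw":0.082,"translation":[0.125,-0.022,0.312],"dr":[0,-0.176,0]},{"claw":0.082,"translation":[0.125,-0.022,0.312],"dr":[0,-0.176,0]},{"claw":0.082,"translation":[0.125,-0.022,0.312],"dr":[0,-0.176,0]},{"claw":0.082,"translation":[0.125,-0.022,0.312],"dr":[0,-0.176,0]},{"claw":0.082,"translation":[0.125,-0.022,0.312],"dr":[0,-0.176,0]},{"claw":0.082,"translation":[0.125,-0.022,0.312],"dr":[0,-0.176,0]},{"claw":0.082,"translation":[0.125,-0.022,0.312],"dr":[0,-0.176,0]},{"claw":0.082,"translation":[0.125,-0.022,0.312],"dr":[0,-0.176,0]}]' 20; python3 - <<'E'
from m import *
from cell import cams
c0=np.array([510.9,232]);th=np.radians(8.35);xr=np.array([np.cos(th),np.sin(th)]);yr=np.array([-xr[1],xr[0]])
for n in("side","top"):
    d=cams.snapshot(n); np.savez(f"pics/{n}14.npz",**d); cv2.imwrite(f"pics/{n}14.png",d["frame"][:,:,::-1])
    W=world(d)
    for k,p,z in(("cB",(.4565,.1795),.1055),("cA",(.445,.270),.1055),("b1",(.5638,.2852),.125),("b2",(.5768,.1962),.125)):
        P=W[layer(W,p,.04,z-.005,z+.005)]
        if len(P): c=circ(P); print(n,k,len(P),c[0],c[1],"riser xy",np.round([(c[0]-c0)@xr,(c[0]-c0)@yr],1))
    P=W[layer(W,(.54,-.336),.04,.195,.22)]
    if len(P): print("cap",rect(P),np.median(P[:,2]))
E
```

```text
time_s: 56.15
ee_pos: [0.5488, -0.0484, 0.3178]
tcp_rot: [-1.573, 0.0, -2.266]
ft_force: [0.0, 0.3, -0.0]
finger_gap: 0.94
side cB 1087 [456.1 180.6] 31.1 riser xy [-61.7 -42.9]
side cA 1519 [444.9 269. ] 31.2 riser xy [-59.9  46.2]
side b1 586 [562.9 284.3] 19.4 riser xy [59.  44.2]
side b2 433 [575.  195.7] 19.6 riser xy [ 58.1 -45.2]
cap (array([ 540.9, -337.8]), array([41.6, 46.6]), 13.0) 0.20635478874246238
top cB 373 [457.3 182.9] 30.2 riser xy [-60.2 -40.8]
top cA 715 [445.2 268.4] 31.2 riser xy [-59.7  45.6]
top b1 299 [562.9 283.4] 19.3 riser xy [58.9 43.3]
top b2 298 [575.6 195.7] 19.5 riser xy [ 58.7 -45.3]
cap (array([ 541.4, -337.3]), array([42.4, 43.2]), 15.9) 0.20581966997217405
```

View pics/top14.png

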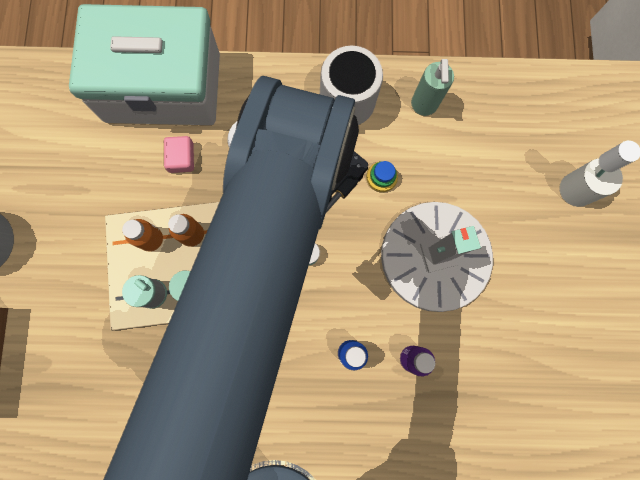

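View pics/side14.png

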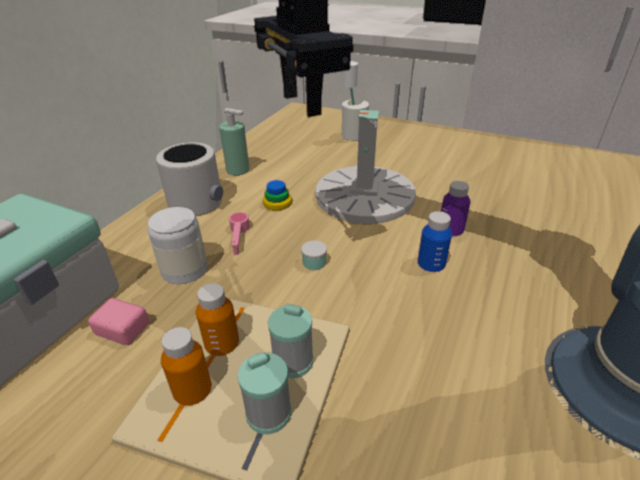

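All four sit on their lines within 2 mm, the mast is home, and the arm is clear. Handing in.

```bash
python3 - <<'E'
from cell import order
print(order.close_job())
E
```

```text
the job is handed in; nothing more can be done
None
```

The job was handed in at about 56 s of the 210 s allowed. The mast is on the stand and everything I found to line up (two amber bottles, two steel cups) is on the riser.

- **Mast:** I slid it over the stub with its coral stripe facing as the button does, then pressed down with about 40 N until it stopped moving. The cap's top measures 206 mm, which is fully home. A close view afterwards shows the coral button out through the hole.
- **Bottles:** Both stand upright on the amber line, about 89 mm apart centre to centre and within 2 mm of the line.
- **Cups:** Both stand upright on the dark grey line, about 89 mm apart and within 2 mm of the line. After I had placed both, one was found about 36 mm out of place, so I set it back.
- **Left alone:** The blue and purple look-alike bottles and the other things were not touched.

The last top view had one cup partly hidden by the arm, so its reading was about 2 mm off the side view's. No check failed.

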